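Post two brass pins through the diverter chute, each into its box

ROBOT

A 7-joint arm with a two-finger parallel gripper is mounted at the origin on the work surface. World frame = base frame: x ahead of the robot, y to its left, z up, the work surface at z = 0. Lengths are in m, angles in rad, forces in N, time in s.
With the tool pointing down it reaches from about 0.35 to 0.9 m from the base axis. Payload 19.9 kg.
Tool frame: the origin (TCP) lies midway between the tips of the shut fingers; the grasp point (between the pads) lies 19 mm behind it (ctrl.grip_depth is the distance from the TCP to the grasp point, in m); z points along the fingers, y is the line along which they close (so a half turn about z gives the same grasp; the last joint's range is limited). The gripper opens to 94 mm and grips with 3 to 60 N. Pads are 16 mm wide; open, the fingers measure 119 mm over their backs; the gripper's body (75 mm by 177 mm) begins 78 mm behind the grasp point.
Start: joints at [-1.371, 0.417, -0.01, 1.614, 0.005, 1.111, -0.053], TCP at [0.15, 0.607, 0.205] pointing down, gripper open.
Joint ranges: [-2.81, 2.81], [-0.39, 2.02], [-1.27, 1.25], [0.06, 2.57], [-1.19, 4.33], [0.19, 2], [-2.82, 2.82]. Speed limits (rad/s): [1.89, 1.89, 2.39, 2.39, 3.01, 3.01, 3.01].

INTERFACE

Orientations are given as a unit quaternion [w, x, y, z].
In Python, from plant import status, imaging, job, ctrl gives the robot as it stands.
- The arm moves only by the tool drive_tool, never from a script. Its argument "series" is a list of rows, each an object of numbers: "tx", "ty", "tz": the shift along the tool's x, y, z in m; "wx", "wy", "wz": the turn, a rotation vector about the tool's x, y, z in degrees. A call has 1 to 10 rows; each row is the pose to reach, as a shift and turn from the pose commanded when the call began, along the tool's axes at that moment; what a row does not reach only later rows make up. A row lasts 1/12 s, in which the tool goes at most 41.7 mm and 7.16 degrees, less where a joint would pass 70% of its speed; a pose out of reach is approached as far as the arm can. A call with a gripper value outside its range is refused whole. "claw" is the opening, from 0 (shut) to 1 (fully open), set as the call begins (left out, the last holds). The fingers move at their own pace and stop on an object; "squeeze" is the grip in N (left out, the last holds). Time passes only in rows, so rows that repeat a pose let the fingers close. It gives the time, the measured TCP pose, the force, the opening and the grip force at its end, in the units of the state.
- status.get_obs(): the state, without advancing time (a new reading comes with each control period).
- imaging.grab_frame(name): name is "scene" or "top" or "wrist"; returns the picture (420x560x3 uint8, red, green, blue); there is no depth.
- imaging.get_calibration(name): a dict with "fov_y" (degrees; the focal length in pixels is half the picture's height over the tangent of half this angle, whatever the lens; pixels are square), "cx", "cy" (the principal point, pixels), "xyz" and "rotation" of the camera in the world. Camera axes: x right, y down, z forward; pixel columns grow to the right and rows downward; lengths in m; the calibration is good to about 2 mm. A picture is of the moment at which its call begins: read the wrist's pose just before it. get_calibration takes no time and is no camera call; for the wrist camera it gives the pose at the moment of the call.
- job.finish_job(): hands the job in; it is judged then, once.
Trained networks look in the newest picture that a camera, given by its name, has taken for a name from the list of things; names that differ only in an ending like _2 or _b are one class to them, and where a whole thing is asked for, a point or a joint stands for the part that bears it (a point fixed in the world has none). Each returns a list of dicts, best first, with "confidence" (0 to 1); they miss things now and then, are a little off and sometimes report something else, mostly with a low value. They report only what shows in the picture. A call takes as long as a camera call. They do not tell look-alikes from the thing itself.
- imaging.recognise(camera, target): "location" ([column, row] in pixels, amid what is visible of it).
- imaging.regions_of(camera, target): "region" (420x560 bool, what is visible of it) and "location" ([column, row] in pixels, amid what is visible of it).
- imaging.mark_of(camera, target): "location" ([column, row] in pixels: a listed point, or the origin of a listed thing).
The state is a dict: "t": time; "joint_pos": joint angles; "qvel": joint speeds; "effort": joint torques, N m; "position": TCP position; "eef_rot": TCP orientation; "force": force on the tool from outside, world axes, zero at the start; "moment": the same for the moment, N m; "gripper_width": finger opening in m; "grip_force": force on a finger pad.
Only numpy, scipy, OpenCV 4.12 (cv2) and the standard library are available. Lean on these libraries where they do the work, as an engineer would, in place of code of your own. Each camera call takes 0.05 s, during which the arm holds its last target. There are 200 camera calls.

TASK

Sort the two brass pins from the leaning rack through the diverter chute: first swing the red lever fully over to its stop towards the orange box and post the long pin down into the blue feed mouth, and once it lies in the orange box swing the lever fully to the other stop and post the short pin into the blue box the same way. Push the lever gently, never forcing it against its stop, let the pins slide down by themselves, and leave the dark pin and everything else on the bench where it is.

Things in the scene. Friction and masses are not known exactly. Their poses are not given: they have to be found in the camera images.
- deck: Inclined aluminium chute deck with blue walls on a fixed dark stand. Origin: middle of the floor's edge at the feed mouth, 252 mm above the bench. x runs down the slope (57 degrees below level, away from the robot), y across to the left, z square to the floor (floor z = 0, polished, slippery). From x = 50 mm the 36 mm side walls spread 20 degrees each way; a divider from x = 130 mm makes two lanes ending at x = 205 mm over the boxes.
- mouth (a point): Centre of the feed mouth's opening, 21 mm above the deck floor; axes as the deck's. The mouth is a blue roofed channel, 52 mm wide and 42 mm high inside (60 mm wide outside), open up the slope and running 50 mm down it. A 16 mm wide tongue level with its floor sticks out 40 mm up the slope and carries a pin's tail. Pins fit only lying along the slope; let go half in, they slide.
- diverter (a joint): Angle (rad) of the yellow flap and red lever about the deck's z axis at deck x = 130 mm, y = 0. 0 = middle; positive = lever points to the deck's +y side and pins go to the box on that side; negative = -y side. Hard stops at about +0.31 and -0.31. Stiff (dry friction, about 5 N at lever_grip), stays where left; short of a stop the flap leaves a gap at the wall.
- lever_grip (a point): Point on the axis of the lever's red handle, an upright round post 18 mm thick rising 75 mm from a dark arm; its top end is 29 mm above this point, the arm 55 mm below. It stands clear above the boxes, 64 mm from the hinge axis, so this point travels about 39 mm across the deck (along deck y) between the stops.
- box_orange: Orange open box for the long pin, fixed under one of the two chute lanes (which one varies), 180 x 128 mm; origin in the centre of its underside, x along its 180 mm length away from the chute. Side walls 60 mm high, near wall 50 mm, far wall 90 mm, walls 4 mm and floor 5 mm thick.
- box_blue: Blue open box for the short pin, fixed under the other lane; same size and axes.
- long_pin: The long brass pin, a plain cylinder 120 mm long and 26 mm across with a copper band near its upper end, about 0.26 kg. Origin at the centre of its lower end; z along the pin to its upper end.
- long_pin_mid (a point): Centre of the long pin, half-way along; axes as the pin's (z along it to the upper end).
- short_pin: The short brass pin, a plain cylinder 80 mm long and 26 mm across with a copper band near its upper end, about 0.18 kg. Origin at the centre of its lower end; z along the pin to its upper end.
- short_pin_mid (a point): Centre of the short pin, half-way along; axes as the pin's.
- rack: Fixed dark steel rack, base 130 x 250 mm. Three cradles 80 mm apart along its y hold the two brass pins and the dark pin (order varies), leaning 33 degrees from upright, tops towards the rack's -x (the robot). Origin: underside, below the pins' feet, which are 45 mm up. Cheeks flank the lowest 28 mm of a pin, a 14 mm strip lies beneath it. Draw pins out along their own axis.
- dark_pin: Dark steel pin, 100 mm long, 26 mm across, in the rack; not to be moved. Origin at its lower end.
- oil: Yellow oil bottle, 50 mm across, 130 mm tall; origin under its centre. Leave it.
- jar: Glass jar with steel cap, 64 mm across, 75 mm tall; origin under its centre. Leave it.
- wrench: Steel wrench lying flat, 160 mm long. Leave it.
- driver: Screwdriver lying flat, 190 mm long. Leave it.
- tape: Grey roll, 90 mm across, 24 mm tall. Leave it.
- carton: Loose empty orange carton, 110 x 70 x 60 mm, one end open. Leave it.
Things that resemble listed ones, but are neither listed nor needed, are in the scene too. Several things have the shape of the dark_pin; the one meant has the colours described above. Leave any white look-alike of the short_pin alone.

How it is judged:
By the outcome, as a careful person would: the job done as asked, in the order asked, and still so for the second after the job is handed in, with the robot touching nothing.
It also fails if it takes over 72 s, if anything falls off the work surface, if the arm or the gripper's body presses on something with over 40 N, if the wrist force passes 120 N, or if a joint passes its speed limit or range.

## Working session

There is one attempt and no reset: what is moved stays moved. The work goes in short steps, Python scripts to look and compute and a tool call to move; the robot and the scene stay as the last step left them, time stands still between calls to the robot, and variables do not carry over. Pictures are saved under pics/ and viewed, at most 10 in all, crops included, and the job is handed in when it is done.

Besides the shell and the picture viewer there is one more tool, called after "Emit:" as name(argument=value, ...), one argument or row to a line, values as JSON. drive_tool: Moves the arm, as the interface text tells. Its arguments: {"type":"object","properties":{"series":{"type":"array","items":{"type":"object","properties":{"tx":{"type":"number"},"ty":{"type":"number"},"tz":{"type":"number"},"wx":{"type":"number"},"wy":{"type":"number"},"wz":{"type":"number"}}}},"claw":{"type":"number"},"squeeze":{"type":"number"}},"required":["series"]}

```bash
ls; mkdir -p pics
cat > h.py <<'E'
import numpy as np, cv2
from scipy.spatial.transform import Rotation as R
from plant import status, imaging, job, ctrl
def cal(n):
    c=imaging.get_calibration(n); f=210/np.tan(np.radians(c['fov_y'])/2)
    M=np.array(c['rotation'])
    if M.size==4: M=R.from_quat(np.array(M)[[1,2,3,0]]).as_matrix()
    return np.array(c['xyz']),M,f,c['cx'],c['cy']
def proj(n,P,c=None):
    o,M,f,cx,cy=c or cal(n); q=(np.atleast_2d(P)-o)@M
    return np.c_[cx+f*q[:,0]/q[:,2],cy+f*q[:,1]/q[:,2]]
def ray(n,uv,c=None):
    o,M,f,cx,cy=c or cal(n); d=M@np.array([(uv[0]-cx)/f,(uv[1]-cy)/f,1]); return o,d/np.linalg.norm(d)
def atz(n,uv,z,c=None):
    o,d=ray(n,uv,c); return o+d*(z-o[2])/d[2]
def tri(rays):
    A=0;b=0
    for o,d in rays:
        P=np.eye(3)-np.outer(d,d);A=A+P;b=b+P@o
    x=np.linalg.solve(A,b); return x,[np.linalg.norm((np.eye(3)-np.outer(d,d))@(x-o)) for o,d in rays]
def grab(n,path=None,crop=None,s=1):
    im=imaging.grab_frame(n)
    if path:
        a=im if crop is None else im[crop[1]:crop[3],crop[0]:crop[2]]
        cv2.imwrite(path,cv2.resize(a,None,fx=s,fy=s,interpolation=cv2.INTER_CUBIC)[:,:,::-1])
    return im
def tool():
    s=status.get_obs(); q=np.array(s['eef_rot']); return np.array(s['position']),R.from_quat(q[[1,2,3,0]]).as_matrix(),s
E
python3 - <<'E'
from h import *
a=grab('scene');b=grab('top')
cv2.imwrite('pics/a.png',cv2.resize(np.vstack([a,b]),None,fx=.714,fy=.714)[:,:,::-1])
cv2.imwrite('pics/a1.png',cv2.resize(a,None,fx=1.42,fy=1.42)[:,:,::-1]);cv2.imwrite('pics/a2.png',cv2.resize(b,None,fx=1.42,fy=1.42)[:,:,::-1])
for n in('scene','top'):
    print(n,cal(n))
    for t in ['deck','mouth','diverter','lever_grip','box_orange','box_blue','long_pin','long_pin_mid','short_pin','short_pin_mid','rack','dark_pin']:
        r=imaging.mark_of(n,t); print(t,[(np.round(x['location']).tolist(),round(x['confidence'],2)) for x in r[:4]])
print(ctrl.grip_depth, status.get_obs())
E
```

```text
pics
scene (array([1.10751934, 0.17782319, 0.89984299]), array([[-0.2586889 ,  0.74615842, -0.61345551],
       [ 0.96586134,  0.19069611, -0.17534783],
       [-0.01385368, -0.6378735 , -0.77001654]]), np.float64(397.5329701599582), 278.01031111516465, 216.1331979968294)
deck [([296.0, 178.0], 0.63)]
mouth [([296.0, 182.0], 0.59)]Traceback (most recent call last):
  File "<stdin>", line 8, in <module>
ValueError: it knows: box_blue, box_orange, carton, dark_pin, deck, driver, jar, lever_grip, long_pin, long_pin_mid, mouth, oil, rack, short_pin, short_pin_mid, tape, wrench
```

View pics/a1.png

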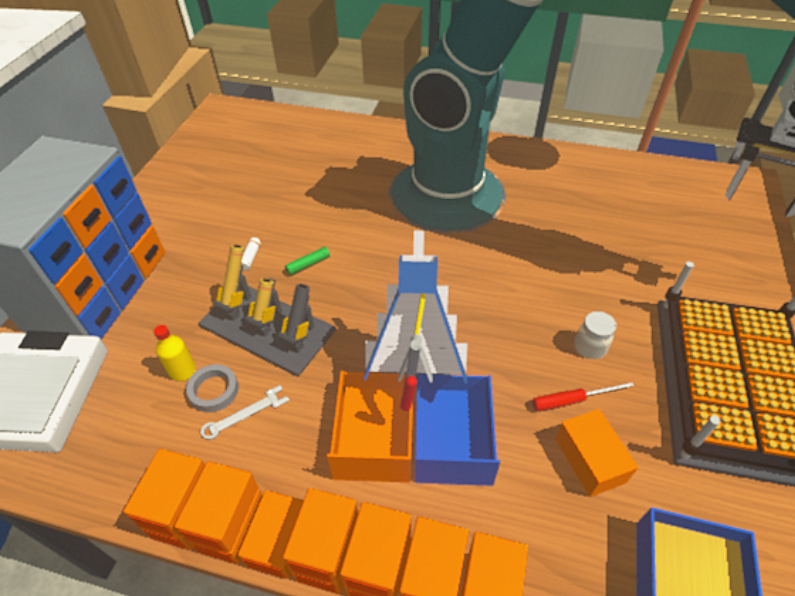

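View pics/a2.png

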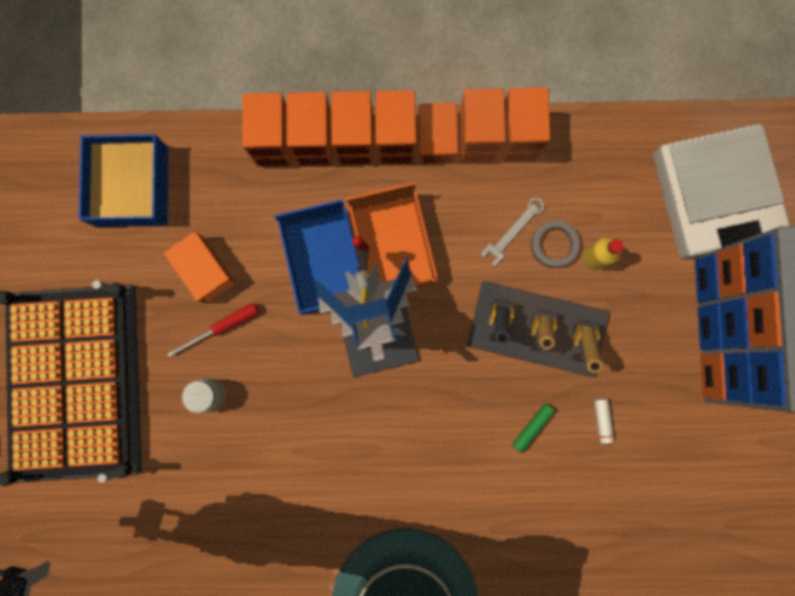

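The scene shows the chute in the middle with the rack to its left (at about (265,310) in the enlarged picture): the long pin is at (233,270), the short pin at (262,300) and the dark pin at (297,312). The orange box is on the rack's side (-y). A white and a green look-alike lie loose on the bench at (250,250) and (307,260).

```bash
cat > m.py <<'E'
from h import *
grab('scene');grab('top')
C={n:cal(n) for n in('scene','top')}
for t in ['deck','mouth','lever_grip','box_orange','box_blue','long_pin','long_pin_mid','short_pin','short_pin_mid','rack','dark_pin']:
    r={n:imaging.mark_of(n,t) for n in C}
    print(t,[[(np.round(x['location']).tolist(),round(x['confidence'],2)) for x in r[n][:3]] for n in C],end=' ')
    if all(r.values()):
        best=None
        for a in r['scene'][:3]:
            for b in r['top'][:3]:
                x,e=tri([ray('scene',a['location'],C['scene']),ray('top',b['location'],C['top'])])
                if best is None or max(e)<best[1]: best=(x,max(e))
        print(best[0].round(4),round(best[1],4),end='')
    print()
s=status.get_obs();print(ctrl.grip_depth,s['t'],s['position'],s['eef_rot'],s['gripper_width']);print(C['top'])
E
python3 m.py
```

```text
deck [[([297.0, 180.0], 0.78), ([414.0, 324.0], 0.72), ([264.0, 304.0], 0.6)], [([263.0, 240.0], 0.57)]] [0.4779 0.042  0.2506] 0.0021
mouth [[([296.0, 182.0], 0.98)], [([261.0, 233.0], 0.72)]] [0.4936 0.0451 0.2625] 0.0018
lever_grip [[([284.0, 272.0], 0.85), ([154.0, 278.0], 0.6)], [([255.0, 176.0], 0.71), ([261.0, 235.0], 0.64)]] [0.6446 0.0605 0.123 ] 0.0029
box_orange [[([263.0, 303.0], 0.76)], [([412.0, 242.0], 0.63), ([273.0, 171.0], 0.62)]] [0.6762 0.0152 0.0122] 0.0039
box_blue [[([318.0, 303.0], 0.86)], [([230.0, 182.0], 0.57)]] [0.6458 0.1402 0.0167] 0.0029
long_pin [[([160.0, 210.0], 0.62)], [([414.0, 232.0], 0.9)]] [ 0.4975 -0.343   0.0596] 0.0032
long_pin_mid [[([164.0, 189.0], 0.82), ([151.0, 279.0], 0.41)], [([411.0, 246.0], 0.76)]] [ 0.4633 -0.3257  0.1132] 0.0038
short_pin [[([183.0, 226.0], 0.81), ([293.0, 178.0], 0.71), ([169.0, 188.0], 0.69)], [([382.0, 228.0], 0.63), ([422.0, 284.0], 0.54)]] [ 0.5127 -0.2705  0.027 ] 0.0001
short_pin_mid [[([174.0, 176.0], 0.6), ([186.0, 212.0], 0.49)], [([384.0, 230.0], 0.62), ([427.0, 296.0], 0.61)]] [ 0.3304 -0.3838  0.0215] 0.0008
rack [[([186.0, 234.0], 0.96), ([317.0, 305.0], 0.15)], [([379.0, 229.0], 0.94)]] [ 0.5128 -0.2693 -0.0086] 0.0006
dark_pin [[([207.0, 234.0], 0.92), ([206.0, 190.0], 0.76)], [([357.0, 219.0], 0.77), ([388.0, 288.0], 0.72)]] [ 0.5218 -0.1711  0.2092] 0.0032
0.0188 1.4 [0.14963933 0.60680603 0.20542258] [ 9.44631967e-06  1.20589148e-01  9.92702501e-01 -3.98730206e-05] 0.09384994639914909
(array([ 0.44115946, -0.0021489 ,  1.24292443]), array([[-0.01917946, -0.99606785,  0.08649275],
       [-0.99980454,  0.01952259,  0.003123  ],
       [-0.00479928, -0.08641595, -0.99624759]]), np.float64(454.66342126346103), 280.24750231111517, 217.32348065221785)
```

```bash
cat > f.py <<'E'
from h import *
from scipy.optimize import least_squares
a=grab('scene');b=grab('top'); C={n:cal(n) for n in('scene','top')}
im={'scene':a.copy(),'top':b.copy()}
th=np.radians(57)
def deckT(p): # x,y,yaw
    c,s=np.cos(p[2]),np.sin(p[2]); X=np.array([np.cos(th)*c,np.cos(th)*s,-np.sin(th)]);Y=np.array([-s,c,0])
    return np.array([p[0],p[1],.252]),np.c_[X,Y,np.cross(X,Y)]
def dk(p,q): o,M=deckT(p); return o+M@np.array(q)
def rk(p,q): return np.array([p[0],p[1],0])+R.from_euler('z',p[2]).as_matrix()@np.array(q)
def pin(p,y,l): return rk(p,[-l*np.sin(np.radians(33)),y,.045+l*np.cos(np.radians(33))])
L=lambda n,t,near: min((x['location'] for x in imaging.mark_of(n,t)),key=lambda l:np.hypot(l[0]-near[0],l[1]-near[1]))
near={'deck':[(296,180),(263,240)],'mouth':[(296,182),(261,233)],'box_orange':[(263,303),(273,171)],'box_blue':[(318,303),(230,182)],
'long_pin':[(160,210),(414,232)],'long_pin_mid':[(164,189),(411,246)],'short_pin':[(183,226),(382,228)],'short_pin_mid':[(186,212),(384,230)],'rack':[(186,234),(379,229)]}
obs={(t,n):L(n,t,v[i]) for t,v in near.items() for i,n in enumerate(C)}
def dpts(p):
    m=rk(p,[p[3],0,0])
    return {'deck':dk(p,[0,0,0]),'mouth':dk(p,[0,0,.021]),'box_orange':rk(p,[p[3],-.064,0]),'box_blue':rk(p,[p[3],.064,0])}
def rpts(p): return {'rack':rk(p,[0,0,0]),'long_pin':pin(p,-.08,0),'long_pin_mid':pin(p,-.08,.06),'short_pin':pin(p,0,0),'short_pin_mid':pin(p,0,.04)}
def fit(f,p0):
    def res(p): return np.concatenate([proj(n,P,C[n])[0]-obs[t,n] for t,P in f(p).items() for n in C])
    r=least_squares(res,p0,loss='soft_l1'); print(r.x.round(4)); print({k:v for k,v in zip([(t,n) for t in f(r.x) for n in C],res(r.x).reshape(-1,2).round(1).tolist())}); return r.x
d=fit(dpts,[.478,.042,.2,.18]);r=fit(rpts,[.51,-.27,-.22]); np.save('fit.npy',np.r_[d,r])
for n in C:
    def ln(P,col): cv2.polylines(im[n],[proj(n,P,C[n]).round().astype(int)],False,col,1)
    for z in (0,.042): ln([dk(d,q) for q in [(0,.026,z),(0,-.026,z),(.05,-.026,z),(.05,.026,z),(0,.026,z)]],(0,255,0))
    ln([dk(d,(0,0,0)),dk(d,(.13,0,0)),dk(d,(.205,0,0))],(255,0,255))
    for l,y in((.12,-.08),(.08,0),(.1,.08)): ln([pin(r,y,0),pin(r,y,l)],(0,255,0))
    ln([rk(d,(d[3]+x,y,0)) for x,y in((-.09,-.128),(.09,-.128),(.09,.128),(-.09,.128),(-.09,-.128))],(0,255,255))
cv2.imwrite('pics/o.png',np.hstack([cv2.resize(im['scene'][130:350,120:380],(400,338)),cv2.resize(im['top'][100:290,180:440],(400,292)).__array__() if 0 else cv2.copyMakeBorder(cv2.resize(im['top'][100:290,180:440],(400,292)),0,46,0,0,cv2.BORDER_CONSTANT)])[:,:,::-1])
E
python3 f.py
```

```text
[0.4759 0.037  0.215  0.1859]
{('deck', 'scene'): [-0.6, 0.8], ('deck', 'top'): [-1.2, 0.2], ('mouth', 'scene'): [-1.7, 1.0], ('mouth', 'top'): [0.3, 1.9], ('box_orange', 'scene'): [1.0, -1.4], ('box_orange', 'top'): [-0.6, 0.1], ('box_blue', 'scene'): [-3.1, 1.2], ('box_blue', 'top'): [-0.6, -0.0]}
[ 0.5169 -0.2702 -0.3084]
{('rack', 'scene'): [-0.2, -0.2], ('rack', 'top'): [-0.7, -3.2], ('long_pin', 'scene'): [-1.0, 1.6], ('long_pin', 'top'): [-1.6, 2.3], ('long_pin_mid', 'scene'): [1.0, 2.5], ('long_pin_mid', 'top'): [3.1, 0.9], ('short_pin', 'scene'): [9.1, 39.2], ('short_pin', 'top'): [1.0, -0.6], ('short_pin_mid', 'scene'): [-0.3, -0.6], ('short_pin_mid', 'top'): [0.7, 3.3]}
```

View pics/o.png

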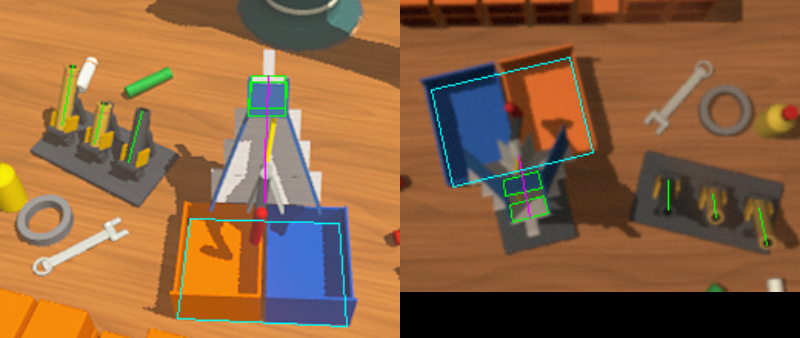

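```bash
cat > g.py <<'E'
from h import *
exec(open('f.py').read().split("L=lambda")[0].split("im={")[0].split("from h import *")[1])
E
python3 - <<'E'
src=open('f.py').read()
src=src.replace("'rack':[(186,234),(379,229)]}","'rack':[(186,234),(379,229)],'dark_pin':[(207,234),(357,225)]}")
src=src.replace("'short_pin':pin(p,0,0),","'dark_pin':pin(p,.08,0),").replace("loss='soft_l1'","loss='soft_l1',f_scale=2")
open('f2.py','w').write(src.split("for n in C:\n    def ln")[0]+'''
lg=[L('scene','lever_grip',(284,272)),L('top','lever_grip',(255,176))]
x,e=tri([ray(n,u,C[n]) for n,u in zip(C,lg)]); o,M=deckT(d); q=M.T@(x-o); print('lever',x,e,q,'ang',np.arctan2(q[1],q[0]-.13))
P,T,s=tool(); w=cal('wrist'); print('wrist cam in tool',T.T@(w[0]-P),T.T@w[1],w[2:]); print(M.round(3))
''')
E
python3 f2.py
```

```text
[0.4748 0.0378 0.2216 0.189 ]
{('deck', 'scene'): [0.0, -2.4], ('deck', 'top'): [-0.0, 0.0], ('mouth', 'scene'): [-1.2, -0.4], ('mouth', 'top'): [-1.6, -1.2], ('box_orange', 'scene'): [2.4, -0.8], ('box_orange', 'top'): [-2.5, -0.6], ('box_blue', 'scene'): [-2.2, 0.6], ('box_blue', 'top'): [2.3, 0.2]}
[ 0.5189 -0.269  -0.274 ]
{('rack', 'scene'): [-1.9, 1.9], ('rack', 'top'): [-0.4, -1.3], ('long_pin', 'scene'): [-1.5, 0.9], ('long_pin', 'top'): [-1.2, 1.6], ('long_pin_mid', 'scene'): [0.6, 0.3], ('long_pin_mid', 'top'): [1.1, 1.3], ('dark_pin', 'scene'): [-0.6, -0.8], ('dark_pin', 'top'): [-4.7, 0.1], ('short_pin_mid', 'scene'): [-0.8, -0.5], ('short_pin_mid', 'top'): [-0.4, 0.9]}
lever [0.65083296 0.0650846  0.13164956] [np.float64(0.0007150997944840719), np.float64(0.0007150997944840752)] [ 0.19772374 -0.0120841   0.08349501] ang -0.176573939605753
wrist cam in tool [ 0.07959417 -0.00052458 -0.17909338] [[-1.24401428e-03 -9.62940190e-01 -2.69712148e-01]
 [ 9.99999226e-01 -1.19641582e-03 -3.40868720e-04]
 [ 5.54830901e-06 -2.69712363e-01  9.62940933e-01]] (np.float64(316.7792313818089), 276.1458446087713, 204.65393145088515)
[[ 0.531 -0.22   0.818]
 [ 0.12   0.976  0.184]
 [-0.839  0.     0.545]]
```

```bash
cat > t.py <<'E'
from h import *
th=np.radians(57)
D=[.475,.0375,.220]; K=[.5189,-.269,-.26]
def frame(yaw):
    c,s=np.cos(yaw),np.sin(yaw); X=np.array([np.cos(th)*c,np.cos(th)*s,-np.sin(th)]);Y=np.array([-s,c,0]); return np.c_[X,Y,np.cross(X,Y)]
def dk(q,D=None):
    D=D or globals()['D']; return np.array([D[0],D[1],.252])+frame(D[2])@np.array(q)
def RD(yaw): F=frame(yaw); return np.c_[-F[:,2],F[:,1],F[:,0]]
def RV(yaw):
    Y=np.array([-np.sin(yaw),np.cos(yaw),0]);Z=np.array([0,0,-1.]); return np.c_[np.cross(Y,Z),Y,Z]
def pinp(y,l,K=None): # point on pin axis in rack slot y, l from foot
    K=K or globals()['K']; c,s=np.cos(K[2]),np.sin(K[2]); x=-l*np.sin(np.radians(33))
    return np.array([K[0]+c*x-s*y,K[1]+s*x+c*y,.045+l*np.cos(np.radians(33))])
def go(pos,Rt):
    P,T,s=tool(); d=T.T@(np.array(pos)-P); w=np.degrees(R.from_matrix(T.T@Rt).as_rotvec())
    print('t',round(s['t'],2),'TCP',P.round(4),'shift mm',(d*1e3).round(1),'turn',w.round(2),'rows',max(np.linalg.norm(d)/.0417,np.linalg.norm(w)/7.16).round(1),'F',np.round(s['force'],1),'w',round(s['gripper_width'],4))
E
python3 -c "
from t import *
go([.655,.066,.27],RV(.22)); print(dk([.1937,-.012,.08]),dk([.1937,-.0195,.08]))"
```

```text
t 3.6 TCP [0.1497 0.6068 0.2054] shift mm [-620.1 -404.1  -64.5] turn [ -0.     0.   -26.46] rows 17.8 F [-0.3 -0.1  0.7] w 0.0944
[0.64604912 0.06345353 0.13312063] [0.64768584 0.0561343  0.13312063]
```

Emit:
drive_tool(
  series=[
    {"tz":-0.04,"wz":-7},
    {"tx":-0.03,"ty":-0.02,"tz":-0.065,"wz":-14},
    {"tx":-0.62,"ty":-0.404,"tz":-0.0645,"wz":-26.5},
    {"tx":-0.62,"ty":-0.404,"tz":-0.0645,"wz":-26.5},
    {"tx":-0.62,"ty":-0.404,"tz":-0.0645,"wz":-26.5},
    {"tx":-0.62,"ty":-0.404,"tz":-0.0645,"wz":-26.5},
    {"tx":-0.62,"ty":-0.404,"tz":-0.0645,"wz":-26.5},
    {"tx":-0.62,"ty":-0.404,"tz":-0.0645,"wz":-26.5},
    {"tx":-0.62,"ty":-0.404,"tz":-0.0645,"wz":-26.5},
    {"tx":-0.62,"ty":-0.404,"tz":-0.0645,"wz":-26.5},
  ],
  claw=0.5,
)

```text
schema error: expected keys tx, ty, tz, wx, wy, wz
```

```bash
python3 -c "
from t import *
go([.655,.066,.27],RV(.22))"
```

```text
t 3.6 TCP [0.1497 0.6068 0.2054] shift mm [-620.1 -404.1  -64.5] turn [ -0.     0.   -26.46] rows 17.8 F [-0.3 -0.1  0.7] w 0.0944
```

Emit:
drive_tool(
  series=[
    {"tx":0,"ty":0,"tz":-0.04,"wx":0,"wy":0,"wz":-7},
    {"tx":-0.03,"ty":-0.02,"tz":-0.065,"wx":0,"wy":0,"wz":-14},
    {"tx":-0.62,"ty":-0.404,"tz":-0.0645,"wx":0,"wy":0,"wz":-26.5},
    {"tx":-0.62,"ty":-0.404,"tz":-0.0645,"wx":0,"wy":0,"wz":-26.5},
    {"tx":-0.62,"ty":-0.404,"tz":-0.0645,"wx":0,"wy":0,"wz":-26.5},
    {"tx":-0.62,"ty":-0.404,"tz":-0.0645,"wx":0,"wy":0,"wz":-26.5},
    {"tx":-0.62,"ty":-0.404,"tz":-0.0645,"wx":0,"wy":0,"wz":-26.5},
    {"tx":-0.62,"ty":-0.404,"tz":-0.0645,"wx":0,"wy":0,"wz":-26.5},
    {"tx":-0.62,"ty":-0.404,"tz":-0.0645,"wx":0,"wy":0,"wz":-26.5},
    {"tx":-0.62,"ty":-0.404,"tz":-0.0645,"wx":0,"wy":0,"wz":-26.5},
  ],
  claw=0.5,
)

```text
t: 4.43
position: [0.4002, 0.3378, 0.2699]
eef_rot: [0.0, -0.11, 0.994, 0.0]
force: [0.9, 0.7, 1.1]
gripper_width: 0.0465
grip_force: 0.0
```

```bash
python3 -c "
from t import *
go([.655,.066,.27],RV(.22))"
```

```text
t 4.43 TCP [0.4002 0.3378 0.2699] shift mm [-1.891e+02 -3.210e+02 -1.000e-01] turn [0.02 0.03 0.04] rows 8.9 F [0.9 0.7 1.1] w 0.0465
```

Emit:
drive_tool(
  series=[
    {"tx":-0.189,"ty":-0.321,"tz":0,"wx":0,"wy":0,"wz":0},
    {"tx":-0.189,"ty":-0.321,"tz":0,"wx":0,"wy":0,"wz":0},
    {"tx":-0.189,"ty":-0.321,"tz":0,"wx":0,"wy":0,"wz":0},
    {"tx":-0.189,"ty":-0.321,"tz":0,"wx":0,"wy":0,"wz":0},
    {"tx":-0.189,"ty":-0.321,"tz":0,"wx":0,"wy":0,"wz":0},
    {"tx":-0.189,"ty":-0.321,"tz":0,"wx":0,"wy":0,"wz":0},
    {"tx":-0.189,"ty":-0.321,"tz":0,"wx":0,"wy":0,"wz":0},
    {"tx":-0.189,"ty":-0.321,"tz":0,"wx":0,"wy":0,"wz":0},
    {"tx":-0.189,"ty":-0.321,"tz":0,"wx":0,"wy":0,"wz":0},
    {"tx":-0.189,"ty":-0.321,"tz":0,"wx":0,"wy":0,"wz":0},
  ],
)

```text
t: 5.27
position: [0.6569, 0.0602, 0.2688]
eef_rot: [-0.0, -0.106, 0.994, -0.002]
force: [1.3, -0.3, 0.3]
gripper_width: 0.0474
grip_force: 0.0
```

```bash
python3 -c "
from t import *
go([.655,.066,.115],RV(.22))
c=cal('wrist'); im=grab('wrist')
for n in ['lever_grip','mouth','deck']:
    r=imaging.mark_of('wrist',n); print(n,[(np.round(x['location'],1),round(x['confidence'],2)) for x in r[:3]])
print('pred', proj('wrist',[dk([.194,-.012,.08]),dk([.194,-.012,.109]),dk([0,0,.021]),dk([0,0,0]),dk([.05,.026,.042]),dk([.05,-.026,.042])],c).round(0).tolist())
P,T,s=tool(); print(proj('wrist',[P,P-.019*T[:,2]],c))
for p in [dk([.194,-.012,.08]),dk([.194,-.012,.109]),dk([0,0,0]),dk([.13,0,0])]+[dk([.205,y,0]) for y in(-.1,.1)]+[dk(q) for q in((0,.03,.045),(0,-.03,.045),(.05,-.03,.045),(.05,.03,.045))]: cv2.circle(im,tuple(proj('wrist',p,c)[0].astype(int)),3,(0,255,0),1)
cv2.imwrite('pics/w1.png',im[:,:,::-1])"
```

```text
t 5.27 TCP [0.6569 0.0602 0.2688] shift mm [  0.6   6.6 153.8] turn [-0.2  -0.03 -0.38] rows 3.7 F [ 1.3 -0.3  0.3] w 0.0474
lever_grip [(array([282.4, 196.3]), 0.7), (array([ 75.4, 159.5]), 0.68)]
mouth []
deck []
pred [[282.0, 187.0], [282.0, 215.0], [310.0, -66.0], [308.0, -94.0], [345.0, 48.0], [261.0, 48.0]]
[[291.06463755 249.14812478]
 [292.48810662 263.10442266]]
```

View pics/w1.png

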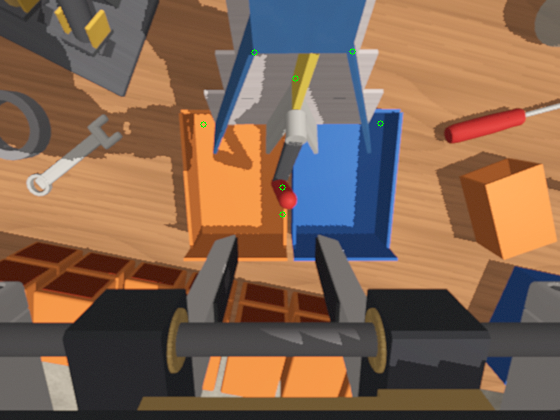

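The wrist view shows the red knob at (288,199) between the boxes and the yellow flap leaning to the left. The post is upright at mid travel and tilts as the lever turns.

```bash
cat >> t.py <<'E'
H0=None
def lever(a,h=0): # grip point (h along post) at angle a
    F=frame(D[2]); r=R.from_rotvec(F[:,2]*a).as_matrix(); hin=dk([.13,0,.08]); F0=F[:,0]*.064
    return hin+r@(F0+np.array([0,0,h]))
E
python3 -c "
from t import *
c=cal('wrist'); go([.65,.06,.122],RV(.22)); im=grab('wrist')
print(proj('wrist',[lever(-.177),lever(-.177,.029),lever(-.177,-.046)],c).round(1).tolist())
hsv=cv2.cvtColor(im,cv2.COLOR_RGB2HSV); m=((hsv[...,0]<4)|(hsv[...,0]>174))&(hsv[...,1]>190)&(hsv[...,2]>70); m[:,:200]=0;m[:,360:]=0;m[240:]=0
ys,xs=np.where(m); print(len(xs),xs.min(),xs.max(),ys.min(),ys.max())
for y in range(ys.min(),ys.max()+1,3): r=xs[ys==y]; print(y,r.min(),r.max())
for a in(-.31,-.177,0,.31): print(a,lever(a).round(4),lever(a,.029).round(4))
"
```

```text
t 5.47 TCP [0.6535 0.0687 0.2695] shift mm [  5.2  -7.8 147.5] turn [ 0.03 -0.02  0.09] rows 3.5 F [-0.7 -0.   0.6] w 0.0469
[[273.5, 188.4], [277.9, 195.4], [267.9, 179.4]]
288 264 284 182 209
182 267 274
185 264 277
188 265 279
191 266 281
194 267 283
197 268 283
200 269 284
203 270 284
206 271 273
209 276 278
-0.31 [0.6462 0.0558 0.1354] [0.6452 0.0632 0.1635]
-0.177 [0.6455 0.0641 0.1337] [0.6448 0.0683 0.1624]
0 [0.6436 0.0752 0.1329] [0.6436 0.0752 0.1619]
0.31 [0.6377 0.0939 0.1354] [0.6399 0.0868 0.1635]
```

Emit:
drive_tool(
  series=[
    {"tx":0.008,"ty":0.0,"tz":0.04,"wx":0,"wy":0,"wz":0},
    {"tx":0.008,"ty":0.0,"tz":0.08,"wx":0,"wy":0,"wz":0},
    {"tx":0.008,"ty":0.0,"tz":0.12,"wx":0,"wy":0,"wz":0},
    {"tx":0.008,"ty":0.0,"tz":0.147,"wx":0,"wy":0,"wz":0},
    {"tx":0.008,"ty":0.0,"tz":0.147,"wx":0,"wy":0,"wz":0},
    {"tx":0.008,"ty":-0.005,"tz":0.147,"wx":0,"wy":0,"wz":0},
    {"tx":0.008,"ty":-0.009,"tz":0.147,"wx":0,"wy":0,"wz":0},
    {"tx":0.008,"ty":-0.012,"tz":0.147,"wx":0,"wy":0,"wz":0},
    {"tx":0.008,"ty":-0.012,"tz":0.147,"wx":0,"wy":0,"wz":0},
  ],
)

```text
t: 6.27
position: [0.6498, 0.0537, 0.1247]
eef_rot: [0.002, -0.11, 0.994, 0.0]
force: [0.0, -0.6, 0.0]
gripper_width: 0.0473
grip_force: 0.0
```

Emit:
drive_tool(
  series=[
    {"tx":0,"ty":-0.002,"tz":0,"wx":0,"wy":0,"wz":0},
    {"tx":0,"ty":-0.003,"tz":0,"wx":0,"wy":0,"wz":0},
    {"tx":0,"ty":-0.004,"tz":0,"wx":0,"wy":0,"wz":0},
    {"tx":0,"ty":-0.004,"tz":0,"wx":0,"wy":0,"wz":0},
  ],
)

```text
t: 6.6
position: [0.6499, 0.0515, 0.1235]
eef_rot: [0.001, -0.111, 0.994, 0.001]
force: [-0.1, 4.9, 1.8]
gripper_width: 0.0471
grip_force: 2.8
```

```bash
python3 -c "
from t import *
go([.65,.06,.122],RV(.22)); c=cal('wrist');grab('wrist','pics/w2.png',(180,0,400,260),2)
print(imaging.mark_of('wrist','lever_grip')[:2],[proj('wrist',lever(a),c).round(1).tolist() for a in (-.31,-.25,-.18)])"
```

```text
t 6.6 TCP [0.6499 0.0515 0.1235] shift mm [-1.9  8.3  1.6] turn [0.07 0.08 0.1 ] rows 0.2 F [-0.1  4.9  1.8] w 0.0471
[{'location': [293.8, 269.0], 'confidence': 0.92}] [[[285.0, 255.4]], [[291.3, 255.7]], [[298.8, 255.9]]]
```

View pics/w2.png

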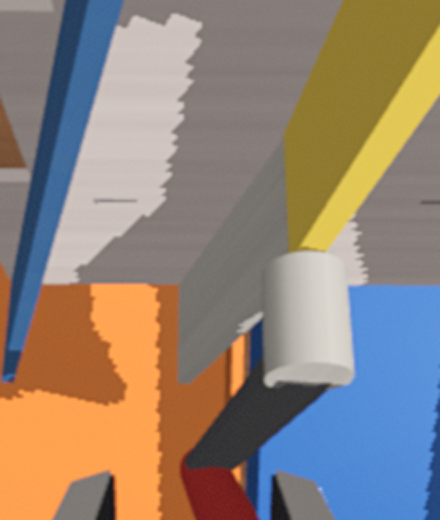

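The wrist view shows the right finger in contact with the red post. The force is about 5 N and the flap is not over yet, so I keep pushing gently.

Emit:
drive_tool(
  series=[
    {"tx":0,"ty":-0.001,"tz":0,"wx":0,"wy":0,"wz":0},
    {"tx":0,"ty":-0.002,"tz":0,"wx":0,"wy":0,"wz":0},
    {"tx":0,"ty":-0.002,"tz":0,"wx":0,"wy":0,"wz":0},
  ],
)

```text
t: 6.95
position: [0.6504, 0.0497, 0.1235]
eef_rot: [0.001, -0.111, 0.994, 0.001]
force: [-2.3, 7.1, 2.7]
gripper_width: 0.0471
grip_force: 3.1
```

Emit:
drive_tool(
  series=[
    {"tx":0,"ty":-0.001,"tz":0,"wx":0,"wy":0,"wz":0},
    {"tx":0,"ty":-0.002,"tz":0,"wx":0,"wy":0,"wz":0},
    {"tx":0,"ty":-0.002,"tz":0,"wx":0,"wy":0,"wz":0},
  ],
)

```text
t: 7.2
position: [0.6507, 0.0477, 0.1235]
eef_rot: [0.001, -0.111, 0.994, 0.001]
force: [-1.1, 5.5, 2.6]
gripper_width: 0.0471
grip_force: 3.3
```

```bash
python3 -c "
from t import *
go([.65,.06,.122],RV(.22)); c=cal('wrist');grab('wrist','pics/w3.png')
print(imaging.mark_of('wrist','lever_grip')[:2],[proj('wrist',lever(a),c).round(1).tolist() for a in (-.31,-.25,-.18)])"
```

```text
t 7.2 TCP [0.6507 0.0477 0.1235] shift mm [-2.  12.1  1.5] turn [0.08 0.07 0.1 ] rows 0.3 F [-1.1  5.5  2.6] w 0.0471
[{'location': [293.1, 268.3], 'confidence': 0.63}] [[[291.7, 255.5]], [[298.0, 255.8]], [[305.4, 256.0]]]
```

Emit:
drive_tool(
  series=[
    {"tx":0,"ty":-0.001,"tz":0,"wx":0,"wy":0,"wz":0},
    {"tx":0,"ty":-0.0015,"tz":0,"wx":0,"wy":0,"wz":0},
    {"tx":0,"ty":-0.0015,"tz":0,"wx":0,"wy":0,"wz":0},
  ],
)

```text
t: 7.55
position: [0.651, 0.0464, 0.1235]
eef_rot: [0.0, -0.111, 0.994, 0.001]
force: [-1.6, 6.0, 2.8]
gripper_width: 0.0473
grip_force: 3.4
```

Emit:
drive_tool(
  series=[
    {"tx":0,"ty":-0.001,"tz":0,"wx":0,"wy":0,"wz":0},
    {"tx":0,"ty":-0.001,"tz":0,"wx":0,"wy":0,"wz":0},
  ],
)

```text
t: 7.72
position: [0.6512, 0.0455, 0.1234]
eef_rot: [0.0, -0.111, 0.994, 0.001]
force: [-2.8, 6.7, 2.6]
gripper_width: 0.0471
grip_force: 3.6
```

Emit:
drive_tool(
  series=[
    {"tx":0,"ty":-0.001,"tz":0,"wx":0,"wy":0,"wz":0},
    {"tx":0,"ty":-0.001,"tz":0,"wx":0,"wy":0,"wz":0},
  ],
)

```text
t: 7.88
position: [0.6512, 0.0454, 0.1234]
eef_rot: [0.0, -0.111, 0.994, 0.001]
force: [-3.2, 11.0, 3.5]
gripper_width: 0.047
grip_force: 5.3
```

```bash
python3 -c "
from t import *
go([.65,.06,.122],RV(.22)); c=cal('wrist');grab('wrist','pics/w4.png',(180,0,400,260),2)
print(imaging.mark_of('wrist','lever_grip')[:2],[proj('wrist',lever(a),c).round(1).tolist() for a in (-.31,-.25,-.18)])"
```

```text
t 7.88 TCP [0.6512 0.0454 0.1234] shift mm [-2.  14.5  1.4] turn [0.14 0.05 0.15] rows 0.4 F [-3.2 11.   3.5] w 0.047
[{'location': [292.1, 268.9], 'confidence': 0.66}] [[[296.0, 255.6]], [[302.2, 255.9]], [[309.7, 256.1]]]
```

View pics/w4.png

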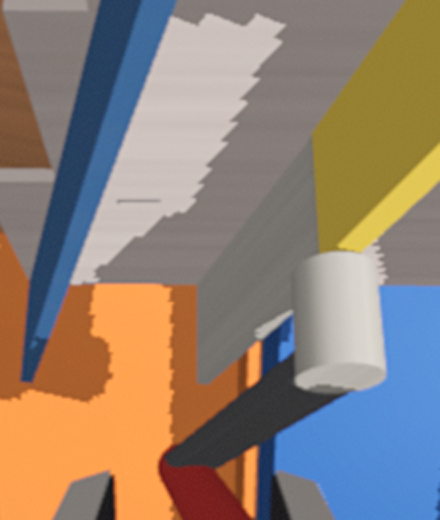

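The flap is hard over and the force rose to 11 N with no further travel, so the lever is at its stop. I back off and head for the rack.

Emit:
drive_tool(
  series=[
    {"tx":0,"ty":0.007,"tz":0,"wx":0,"wy":0,"wz":0},
    {"tx":0,"ty":0.009,"tz":-0.02,"wx":0,"wy":0,"wz":0},
    {"tx":0,"ty":0.009,"tz":-0.06,"wx":0,"wy":0,"wz":0},
    {"tx":0,"ty":0.009,"tz":-0.1,"wx":0,"wy":0,"wz":0},
    {"tx":0,"ty":0.009,"tz":-0.14,"wx":0,"wy":0,"wz":0},
    {"tx":0,"ty":0.009,"tz":-0.18,"wx":0,"wy":0,"wz":0},
    {"tx":0,"ty":0.009,"tz":-0.18,"wx":0,"wy":0,"wz":0},
  ],
  claw=0.6,
)

```text
t: 8.57
position: [0.6516, 0.0516, 0.3115]
eef_rot: [0.005, -0.11, 0.994, 0.0]
force: [0.3, 0.6, 0.2]
gripper_width: 0.0562
grip_force: 0.0
```

```bash
python3 -c "
from t import *
print(pinp(-.08,.083+.1),pinp(-.08,.083));go(pinp(-.08,.183),RD(-.25))"
```

```text
[ 0.40201449 -0.32068825  0.19847671] [ 0.45464786 -0.33468986  0.11460966]
t 8.57 TCP [0.6516 0.0516 0.3115] shift mm [ 326.1 -308.6  109.8] turn [  7.83 -31.75  26.16] rows 11.1 F [0.3 0.6 0.2] w 0.0562
```

Emit:
drive_tool(
  series=[
    {"tx":0.02,"ty":-0.036,"tz":0,"wx":0,"wy":0,"wz":0},
    {"tx":0.04,"ty":-0.072,"tz":0,"wx":1,"wy":-4,"wz":3},
    {"tx":0.326,"ty":-0.309,"tz":0.05,"wx":7.8,"wy":-31.8,"wz":26.2},
    {"tx":0.326,"ty":-0.309,"tz":0.05,"wx":7.8,"wy":-31.8,"wz":26.2},
    {"tx":0.326,"ty":-0.309,"tz":0.05,"wx":7.8,"wy":-31.8,"wz":26.2},
    {"tx":0.326,"ty":-0.309,"tz":0.05,"wx":7.8,"wy":-31.8,"wz":26.2},
    {"tx":0.326,"ty":-0.309,"tz":0.05,"wx":7.8,"wy":-31.8,"wz":26.2},
    {"tx":0.326,"ty":-0.309,"tz":0.05,"wx":7.8,"wy":-31.8,"wz":26.2},
    {"tx":0.326,"ty":-0.309,"tz":0.05,"wx":7.8,"wy":-31.8,"wz":26.2},
    {"tx":0.326,"ty":-0.309,"tz":0.05,"wx":7.8,"wy":-31.8,"wz":26.2},
  ],
)

```text
t: 9.4
position: [0.4238, -0.2875, 0.2586]
eef_rot: [0.278, 0.12, 0.952, -0.036]
force: [1.1, -0.9, -0.0]
gripper_width: 0.0561
grip_force: 0.0
```

```bash
cat > rk.py <<'E'
from t import *
from scipy.optimize import least_squares
go(pinp(-.08,.183),RD(-.25))
c=cal('wrist'); im=grab('wrist')
o=[]
N={'long_pin':(-.08,0),'long_pin_mid':(-.08,.06),'short_pin':(0,0),'short_pin_mid':(0,.04),'dark_pin':(.08,0),'rack':None}
for n,v in N.items():
    P=pinp(*v) if v else np.array([K[0],K[1],0]); r=imaging.mark_of('wrist',n); print(n,'pred',proj('wrist',P,c).round(0)[0],[(np.round(x['location'],1).tolist(),round(x['confidence'],2)) for x in r[:3]])
for y,l in((-.08,.12),(0,.08),(.08,.1)):
    a=[tuple(q) for q in proj('wrist',[pinp(y,.0),pinp(y,l)],c).astype(int).tolist()]; cv2.line(im,a[0],a[1],(0,255,0),1)
P,T,s=tool(); 
cv2.circle(im,tuple(proj('wrist',P+.1*T[:,2],c)[0].astype(int)),5,(255,0,255),1)
cv2.imwrite('pics/r1.png',im[:,:,::-1])
E
python3 rk.py
```

```text
t 9.4 TCP [ 0.4238 -0.2875  0.2586] shift mm [ 43.2 -37.4  43.8] turn [-0.09 -0.42  0.02] rows 1.7 F [ 1.1 -0.9 -0. ] w 0.0561
long_pin pred [247. 147.] [([246.5, 147.0], 0.88)]
long_pin_mid pred [242. 152.] [([242.3, 150.1], 0.66)]
short_pin pred [310. 147.] [([311.1, 145.4], 0.9), ([187.8, 42.4], 0.6)]
short_pin_mid pred [314. 150.] []
dark_pin pred [373. 148.] [([371.2, 144.3], 0.97)]
rack pred [308. 127.] [([302.6, 122.4], 0.93)]
```

View pics/r1.png

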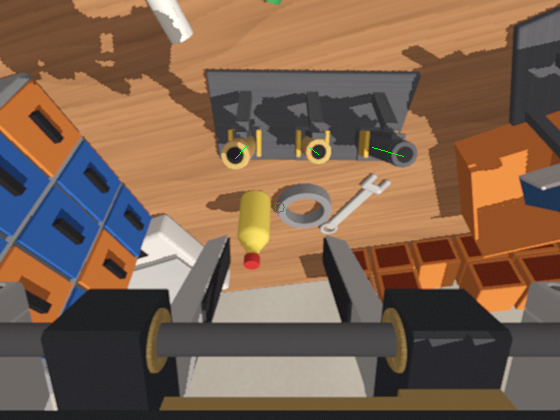

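The wrist view looks down the pins: long pin ring at (236,154), short pin ring at (318,151), dark pin at (404,152). They sit in the rack in the expected order. The white look-alike lies loose at (170,18).

Run:
```python
from t import *
from scipy.optimize import least_squares
c=cal('wrist')
ob=[((-.08,0),(246.5,147)),((-.08,.06),(242.3,150.1)),((0,0),(311.1,145.4)),((.08,0),(371.2,144.3)),((-.08,.12),(236,154)),((0,.08),(318,151)),((.08,.1),(404,152))]
f=lambda k:np.concatenate([proj('wrist',pinp(*v,k.tolist()),c)[0]-u for v,u in ob])
r=least_squares(f,K,loss='soft_l1'); print(r.x.round(4),f(r.x).reshape(-1,2).round(1).tolist())
k=r.x.tolist(); go(pinp(-.08,.153,k),RD(k[2])); go(pinp(-.08,.083,k),RD(k[2]))
print('top pred old',proj('wrist',pinp(-.08,.12),c),'angle')
```

```text
[ 0.5175 -0.2654 -0.2404] [[0.6, -1.7], [-0.6, -0.4], [-0.6, -0.5], [3.0, 0.3], [-1.8, 1.9], [0.1, 0.1], [0.7, 0.7]]
t 9.75 TCP [ 0.4264 -0.2854  0.2587] shift mm [ 45.3 -38.6  72.6] turn [-0.4  -0.55 -0.27] rows 2.3 F [ 1.2 -0.8  0.3] w 0.0564
t 9.75 TCP [ 0.4264 -0.2854  0.2587] shift mm [ 44.6 -38.1 142.5] turn [-0.4  -0.55 -0.27] rows 3.7 F [ 1.2 -0.8  0.3] w 0.0564
top pred old [[232.16816159 156.46627721]] angle
```

Emit:
drive_tool(
  series=[
    {"tx":0.025,"ty":-0.02,"tz":0.01,"wx":-0.4,"wy":-0.6,"wz":-0.3},
    {"tx":0.045,"ty":-0.038,"tz":0.035,"wx":-0.4,"wy":-0.6,"wz":-0.3},
    {"tx":0.045,"ty":-0.0385,"tz":0.063,"wx":-0.4,"wy":-0.6,"wz":-0.3},
    {"tx":0.045,"ty":-0.0385,"tz":0.063,"wx":-0.4,"wy":-0.6,"wz":-0.3},
    {"tx":0.045,"ty":-0.0385,"tz":0.063,"wx":-0.4,"wy":-0.6,"wz":-0.3},
    {"tx":0.045,"ty":-0.0385,"tz":0.063,"wx":-0.4,"wy":-0.6,"wz":-0.3},
  ],
)

```text
t: 10.25
position: [0.4115, -0.3154, 0.2001]
eef_rot: [0.281, 0.11, 0.953, -0.039]
force: [-0.5, -0.6, 0.7]
gripper_width: 0.0562
grip_force: 0.0
```

```bash
sed -i 's/K=\[.*\]$/K=[.5175,-.2654,-.2404]/' t.py
python3 - <<'E'
from t import *
c=cal('wrist'); im=grab('wrist'); P,T,s=tool(); print(s['t'],P.round(4))
print('pred foot,mid,top',proj('wrist',[pinp(-.08,0),pinp(-.08,.06),pinp(-.08,.12)],c).round(1).tolist())
for n in('long_pin','long_pin_mid'): print([(x['location'],x['confidence']) for x in imaging.mark_of('wrist',n)[:2]])
print([(x['location'],x['confidence']) for x in imaging.recognise('wrist','long_pin')[:2]])
g=imaging.regions_of('wrist','long_pin')
if g:
    ys,xs=np.where(g[0]['region']); print(xs.min(),xs.max(),ys.min(),ys.max())
go(pinp(-.08,.083),RD(K[2]))
cv2.imwrite('pics/r2.png',im[:,:,::-1])
E
```

```text
10.3 [ 0.4104 -0.3165  0.1993]
pred foot,mid,top [[272.7, 180.4], [271.6, 192.4], [269.9, 210.0]]
[([271.4, 178.4], 0.85)]
[([265.6, 189.4], 0.94)]
[([269.9, 199.4], 0.7)]
252 283 175 221
t 10.5 TCP [ 0.41   -0.317   0.2012] shift mm [ 7.9 -3.2 98.2] turn [-0.57  0.02  0.58] rows 2.4 F [-0.4 -0.4 -0.1] w 0.0564
```

View pics/r2.png

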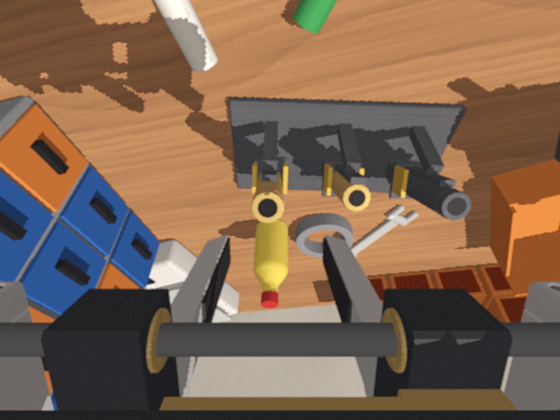

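Emit:
drive_tool(
  series=[
    {"tx":0.01,"ty":-0.005,"tz":0.01,"wx":-0.5,"wy":0,"wz":0.5},
    {"tx":0.01,"ty":-0.005,"tz":0.04,"wx":-0.5,"wy":0,"wz":0.5},
    {"tx":0.01,"ty":-0.005,"tz":0.07,"wx":-0.5,"wy":0,"wz":0.5},
    {"tx":0.01,"ty":-0.005,"tz":0.098,"wx":-0.5,"wy":0,"wz":0.5},
    {"tx":0.01,"ty":-0.005,"tz":0.098,"wx":-0.5,"wy":0,"wz":0.5},
    {"tx":0.01,"ty":-0.005,"tz":0.098,"wx":-0.5,"wy":0,"wz":0.5},
  ],
)

```text
t: 11.0
position: [0.4156, -0.3302, 0.1556]
eef_rot: [0.265, 0.108, 0.957, -0.049]
force: [-0.6, 0.2, 0.2]
gripper_width: 0.0566
grip_force: 0.0
```

Emit:
drive_tool(
  series=[
    {"tx":0,"ty":0,"tz":0,"wx":0,"wy":0,"wz":0},
    {"tx":0,"ty":0,"tz":0,"wx":0,"wy":0,"wz":0},
    {"tx":0,"ty":0,"tz":0,"wx":0,"wy":0,"wz":0},
    {"tx":0,"ty":0,"tz":0,"wx":0,"wy":0,"wz":0},
    {"tx":0,"ty":0,"tz":0,"wx":0,"wy":0,"wz":0},
  ],
  claw=0.2,
  squeeze=25,
)

```text
t: 11.42
position: [0.4151, -0.3304, 0.1556]
eef_rot: [0.265, 0.108, 0.957, -0.049]
force: [0.5, -0.2, 0.1]
gripper_width: 0.0265
grip_force: 0.0
```

Run:
```python
from t import *
go(pinp(-.08,.083),RD(K[2])); P,T,s=tool(); print(s['force'],s['moment'],s['grip_force'])
```

```text
t 11.42 TCP [ 0.4151 -0.3304  0.1556] shift mm [-12.2   8.8  54.9] turn [-1.58 -1.83  1.35] rows 1.4 F [ 0.5 -0.2  0.1] w 0.0265
[ 0.5034356  -0.1600333   0.14470117] [ 0.13417859  0.48479204 -0.02724624] 0.0
```

Run:
```python
from t import *
P,T,s=tool(); print(np.round(s['joint_pos'],3), np.round(s['qvel'],3))
```

```text
[ 0.673  0.112  0.094  2.289 -0.807  0.345  2.823] [ 0.014  0.005 -0.018  0.002  0.002 -0.002  0.002]
```

Joint 7 has hit its limit, so I back off, make a half turn about the tool axis and re-approach with the mirrored grasp.

Emit:
drive_tool(
  series=[
    {"tx":0,"ty":0,"tz":-0.04,"wx":0,"wy":0,"wz":0},
    {"tx":0,"ty":0.01,"tz":-0.08,"wx":0,"wy":0,"wz":0},
    {"tx":0,"ty":0.04,"tz":-0.1,"wx":0,"wy":0,"wz":7},
    {"tx":0,"ty":0.08,"tz":-0.1,"wx":0,"wy":0,"wz":14},
    {"tx":0,"ty":0.1,"tz":-0.1,"wx":0,"wy":0,"wz":21},
    {"tx":0,"ty":0.1,"tz":-0.1,"wx":0,"wy":0,"wz":28},
    {"tx":0,"ty":0.1,"tz":-0.1,"wx":0,"wy":0,"wz":35},
    {"tx":0,"ty":0.1,"tz":-0.1,"wx":0,"wy":0,"wz":42},
    {"tx":0,"ty":0.1,"tz":-0.1,"wx":0,"wy":0,"wz":49},
    {"tx":0,"ty":0.1,"tz":-0.1,"wx":0,"wy":0,"wz":56},
  ],
  claw=0.6,
)

```text
t: 12.25
position: [0.3886, -0.2182, 0.2375]
eef_rot: [0.261, 0.495, 0.826, 0.066]
force: [-0.4, 1.0, 1.5]
gripper_width: 0.0567
grip_force: 0.0
```

Emit:
drive_tool(
  series=[
    {"tx":0,"ty":0,"tz":0,"wx":0,"wy":0,"wz":7},
    {"tx":0,"ty":0,"tz":0,"wx":0,"wy":0,"wz":14},
    {"tx":0,"ty":0,"tz":0,"wx":0,"wy":0,"wz":21},
    {"tx":0,"ty":0,"tz":0,"wx":0,"wy":0,"wz":28},
    {"tx":0,"ty":0,"tz":0,"wx":0,"wy":0,"wz":35},
    {"tx":0,"ty":0,"tz":0,"wx":0,"wy":0,"wz":42},
    {"tx":0,"ty":0,"tz":0,"wx":0,"wy":0,"wz":49},
    {"tx":0,"ty":0,"tz":0,"wx":0,"wy":0,"wz":56},
    {"tx":0,"ty":0,"tz":0,"wx":0,"wy":0,"wz":63},
    {"tx":0,"ty":0,"tz":0,"wx":0,"wy":0,"wz":70},
  ],
)

```text
t: 13.08
position: [0.3886, -0.2183, 0.2374]
eef_rot: [0.176, 0.879, 0.393, 0.203]
force: [0.1, -0.4, -0.4]
gripper_width: 0.0563
grip_force: 0.0
```

```bash
cat >> t.py <<'E'
def RF(yaw): return RD(yaw)@np.diag([-1,-1,1.])
E
python3 - <<'E'
from t import *
P,T,s=tool(); print(np.round(s['joint_pos'],3)); go(pinp(-.08,.17),RF(K[2]))
E
```

```text
[ 1.063 -0.24  -0.447  2.366 -0.538  0.525  0.275]
t 13.08 TCP [ 0.3886 -0.2183  0.2374] shift mm [-77.1  53.7  67.9] turn [ 0.44  2.49 62.35] rows 8.7 F [ 0.1 -0.4 -0.4] w 0.0563
```

Emit:
drive_tool(
  series=[
    {"tx":0,"ty":0,"tz":0,"wx":0,"wy":0,"wz":7},
    {"tx":0,"ty":0,"tz":0,"wx":0,"wy":0,"wz":14},
    {"tx":-0.02,"ty":0.01,"tz":0,"wx":0,"wy":1,"wz":21},
    {"tx":-0.05,"ty":0.03,"tz":0,"wx":0,"wy":1,"wz":28},
    {"tx":-0.077,"ty":0.054,"tz":0,"wx":0.4,"wy":2,"wz":35},
    {"tx":-0.077,"ty":0.054,"tz":0.02,"wx":0.4,"wy":2.5,"wz":42},
    {"tx":-0.077,"ty":0.054,"tz":0.05,"wx":0.4,"wy":2.5,"wz":49},
    {"tx":-0.077,"ty":0.054,"tz":0.068,"wx":0.4,"wy":2.5,"wz":56},
    {"tx":-0.077,"ty":0.054,"tz":0.068,"wx":0.4,"wy":2.5,"wz":62.4},
    {"tx":-0.077,"ty":0.054,"tz":0.068,"wx":0.4,"wy":2.5,"wz":62.4},
  ],
)

```text
t: 13.92
position: [0.4093, -0.3208, 0.1867]
eef_rot: [0.033, 0.952, -0.115, 0.281]
force: [-0.8, 0.0, 0.2]
gripper_width: 0.0562
grip_force: 0.0
```

```bash
cat > pv.py <<'E'
import sys
from t import *
y,l,nm=float(sys.argv[1]),float(sys.argv[2]),sys.argv[3]
for i in range(2):
    c=cal('wrist'); P,T,s=tool(); im=grab('wrist')
print(np.round(s['joint_pos'],3))
print('pred foot,mid,top',proj('wrist',[pinp(y,0),pinp(y,l/2),pinp(y,l)],c).round(1).tolist())
for n in(nm,nm+'_mid'): print([(np.round(x['location'],1),x['confidence']) for x in imaging.mark_of('wrist',n)[:2]])
p=proj('wrist',pinp(y,l),c)[0]
cr=[max(0,int(p[0])-90),max(0,int(p[1])-90),int(p[0])+90,int(p[1])+90]
cv2.circle(im,tuple(p.astype(int)),1,(0,255,0),-1)
cv2.imwrite('pics/%s.png'%sys.argv[4],cv2.resize(im[cr[1]:cr[3],cr[0]:cr[2]],None,fx=3,fy=3)[:,:,::-1]); print(cr)
go(pinp(y,l-.036),RF(K[2]))
E
python3 pv.py -.08 .12 long_pin r3
```

```text
[ 1.179  0.054 -0.398  2.277 -0.728  0.406 -0.401]
pred foot,mid,top [[275.7, 187.8], [275.7, 201.6], [275.6, 222.2]]
[(array([279.4, 188.3]), 0.74)]
[(array([275.4, 205.9]), 0.85)]
[185, 132, 365, 312]
t 14.12 TCP [ 0.4092 -0.3217  0.1883] shift mm [-1.1 -0.6 86.2] turn [ 0.09 -0.03  0.51] rows 2.1 F [-0.   0.3  0.4] w 0.0566
```

View pics/r3.png

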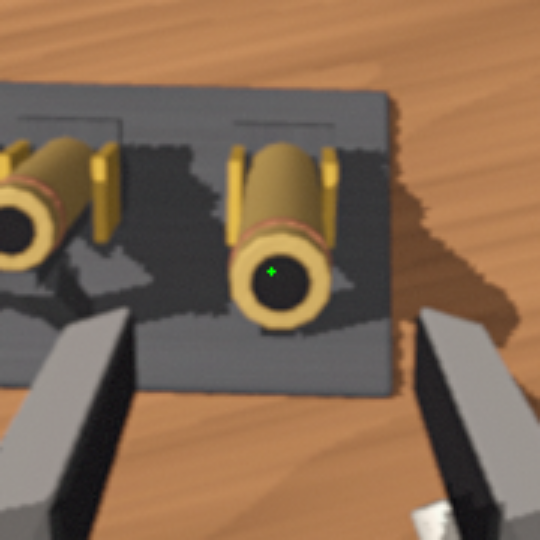

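The pin's ring is at crop (280,279), about 2 mm off the prediction. I correct for that and grasp.

Emit:
drive_tool(
  series=[
    {"tx":-0.0034,"ty":0.0015,"tz":0.01,"wx":0,"wy":0,"wz":0.5},
    {"tx":-0.0034,"ty":0.0015,"tz":0.035,"wx":0,"wy":0,"wz":0.5},
    {"tx":-0.0034,"ty":0.0015,"tz":0.06,"wx":0,"wy":0,"wz":0.5},
    {"tx":-0.0034,"ty":0.0015,"tz":0.086,"wx":0,"wy":0,"wz":0.5},
    {"tx":-0.0034,"ty":0.0015,"tz":0.086,"wx":0,"wy":0,"wz":0.5},
    {"tx":-0.0034,"ty":0.0015,"tz":0.086,"wx":0,"wy":0,"wz":0.5},
  ],
)

```text
t: 14.62
position: [0.4513, -0.3337, 0.1134]
eef_rot: [0.034, 0.952, -0.116, 0.282]
force: [0.2, 0.1, 0.2]
gripper_width: 0.0563
grip_force: 0.0
```

```bash
sed -i 's/K=\[[^]]*\]$/K=[.5144,-.2669,-.2404]/' t.py; python3 -c "
from t import *
go(pinp(-.08,.084),RF(K[2])); print(np.round(tool()[2]['joint_pos'],3))"
```

```text
t 14.62 TCP [ 0.4513 -0.3337  0.1134] shift mm [ 0.8  0.1 -1.9] turn [ 0.04  0.05 -0.16] rows 0.1 F [0.2 0.1 0.2] w 0.0563
[ 1.127  0.278 -0.433  2.255 -0.891  0.189 -0.232]
```

Emit:
drive_tool(
  series=[
    {"tx":0,"ty":0,"tz":0,"wx":0,"wy":0,"wz":0},
    {"tx":0,"ty":0,"tz":0,"wx":0,"wy":0,"wz":0},
    {"tx":0,"ty":0,"tz":0,"wx":0,"wy":0,"wz":0},
    {"tx":0,"ty":0,"tz":0,"wx":0,"wy":0,"wz":0},
    {"tx":0,"ty":0,"tz":0,"wx":0,"wy":0,"wz":0},
  ],
  claw=0.15,
  squeeze=30,
)

```text
t: 15.03
position: [0.4512, -0.3341, 0.1143]
eef_rot: [0.035, 0.952, -0.117, 0.282]
force: [-0.1, -0.4, 1.2]
gripper_width: 0.0266
grip_force: 0.5
```

Emit:
drive_tool(
  series=[
    {"tx":0,"ty":0,"tz":0,"wx":0,"wy":0,"wz":0},
    {"tx":0,"ty":0,"tz":0,"wx":0,"wy":0,"wz":0},
    {"tx":0,"ty":0,"tz":0,"wx":0,"wy":0,"wz":0},
  ],
)

```text
t: 15.28
position: [0.4513, -0.3341, 0.1142]
eef_rot: [0.034, 0.952, -0.117, 0.282]
force: [-7.7, 3.9, 11.9]
gripper_width: 0.0256
grip_force: 30.0
```

Emit:
drive_tool(
  series=[
    {"tx":0,"ty":0,"tz":-0.01,"wx":0,"wy":0,"wz":0},
    {"tx":0,"ty":0,"tz":-0.025,"wx":0,"wy":0,"wz":0},
    {"tx":0,"ty":0,"tz":-0.05,"wx":0,"wy":0,"wz":0},
    {"tx":0,"ty":0,"tz":-0.08,"wx":0,"wy":0,"wz":0},
    {"tx":0,"ty":0,"tz":-0.11,"wx":0,"wy":0,"wz":0},
    {"tx":0,"ty":0,"tz":-0.14,"wx":0,"wy":0,"wz":0},
    {"tx":0,"ty":0,"tz":-0.16,"wx":0,"wy":0,"wz":0},
    {"tx":0,"ty":0,"tz":-0.16,"wx":0,"wy":0,"wz":0},
  ],
)

```text
t: 15.95
position: [0.3658, -0.3136, 0.2509]
eef_rot: [0.036, 0.951, -0.117, 0.283]
force: [1.3, -1.3, -2.0]
gripper_width: 0.026
grip_force: 30.0
```

```bash
python3 -c "
from t import *
P,T,s=tool();print(np.round(s['joint_pos'],3),s['grip_force'])
tgt=dk([-.150,0,.018]);print(tgt);go(tgt,RF(D[2]))"
```

```text
[ 1.154 -0.128 -0.266  2.273 -0.666  0.612 -0.453] 29.99959498643875
[0.41000544 0.02296595 0.38760409]
t 15.95 TCP [ 0.3658 -0.3136  0.2509] shift mm [  42.4 -336.9 -136.4] turn [ 14.67  -0.12 -22.32] rows 8.8 F [ 1.3 -1.3 -2. ] w 0.026
```

Emit:
drive_tool(
  series=[
    {"tx":0.01,"ty":-0.005,"tz":-0.03,"wx":0,"wy":0,"wz":0},
    {"tx":0.02,"ty":-0.02,"tz":-0.065,"wx":2,"wy":0,"wz":-3},
    {"tx":0.042,"ty":-0.05,"tz":-0.09,"wx":4,"wy":0,"wz":-6},
    {"tx":0.042,"ty":-0.08,"tz":-0.115,"wx":6,"wy":0,"wz":-9},
    {"tx":0.042,"ty":-0.115,"tz":-0.136,"wx":8,"wy":0,"wz":-12},
    {"tx":0.042,"ty":-0.155,"tz":-0.136,"wx":10,"wy":0,"wz":-15},
    {"tx":0.042,"ty":-0.195,"tz":-0.136,"wx":12,"wy":0,"wz":-18},
    {"tx":0.042,"ty":-0.235,"tz":-0.136,"wx":14.7,"wy":-0.1,"wz":-22.3},
    {"tx":0.042,"ty":-0.275,"tz":-0.136,"wx":14.7,"wy":-0.1,"wz":-22.3},
    {"tx":0.042,"ty":-0.31,"tz":-0.136,"wx":14.7,"wy":-0.1,"wz":-22.3},
  ],
)

```text
t: 16.78
position: [0.4067, -0.0934, 0.3744]
eef_rot: [-0.04, 0.954, 0.106, 0.276]
force: [0.1, -0.6, -3.1]
gripper_width: 0.0257
grip_force: 30.0
```

Emit:
drive_tool(
  series=[
    {"tx":0,"ty":0,"tz":0,"wx":0,"wy":0,"wz":0},
    {"tx":0,"ty":0,"tz":0,"wx":0,"wy":0,"wz":0},
  ],
)

```text
t: 16.95
position: [0.4065, -0.0926, 0.3744]
eef_rot: [-0.041, 0.954, 0.108, 0.276]
force: [-0.6, 0.4, -3.5]
gripper_width: 0.0254
grip_force: 30.0
```

```bash
cat > mv.py <<'E'
import sys
from t import *
for n in ('scene','top','wrist'):
    c=cal(n); im=grab(n); g=lambda q:np.array(q)
    for t,P in(('deck',dk([0,0,0])),('mouth',dk([0,0,.021]))):
        r=imaging.mark_of(n,t); print(n,t,'pred',proj(n,P,c).round(1)[0],[(np.round(x['location'],1).tolist(),round(x['confidence'],2)) for x in r[:2]])
    if n=='wrist':
        for q in [(0,.03,.045),(0,-.03,.045),(0,.026,0),(0,-.026,0),(-.04,.008,0),(-.04,-.008,0)]: cv2.circle(im,tuple(proj(n,dk(q),c)[0].astype(int)),2,(0,255,0),-1)
        cv2.imwrite('pics/%s.png'%sys.argv[1],im[:,:,::-1])
P,T,s=tool();print(np.round(s['joint_pos'],3),s['grip_force']); F=frame(D[2]); print('deck coords TCP',(F.T@(P-dk([0,0,0]))).round(4))
go(dk([-.105,0,.018]),RF(D[2])); go(dk([-.028,0,.016]),RF(D[2]))
E
python3 mv.py m1
```

```text
scene deck pred [294.2 178.9] [([291.5, 179.7], 0.87)]
scene mouth pred [294.1 180.8] [([293.8, 182.1], 0.79)]
top deck pred [263.9 241.5] [([267.3, 239.0], 0.89), ([147.8, 276.6], 0.52)]
top mouth pred [261.8 233.4] [([260.9, 233.1], 0.92), ([382.0, 230.3], 0.65)]
wrist deck pred [172.  176.7] [([174.0, 179.4], 0.97), ([171.1, 155.0], 0.6)]
wrist mouth pred [170.1 157.2] [([169.4, 156.9], 0.71), ([411.7, 164.5], 0.26)]
[ 0.492 -0.386 -0.045  2.165 -0.457  0.959 -0.717] 29.999379515647888
deck coords TCP [-0.156  -0.1142 -0.0136]
t 17.4 TCP [ 0.4059 -0.095   0.3754] shift mm [  31.4 -113.5   52.6] turn [-0.98  0.55 -0.35] rows 3.1 F [-0.4  0.4 -2.8] w 0.0255
t 17.4 TCP [ 0.4059 -0.095   0.3754] shift mm [  30.1 -112.2  129.6] turn [-0.98  0.55 -0.35] rows 4.2 F [-0.4  0.4 -2.8] w 0.0255
```

View pics/m1.png

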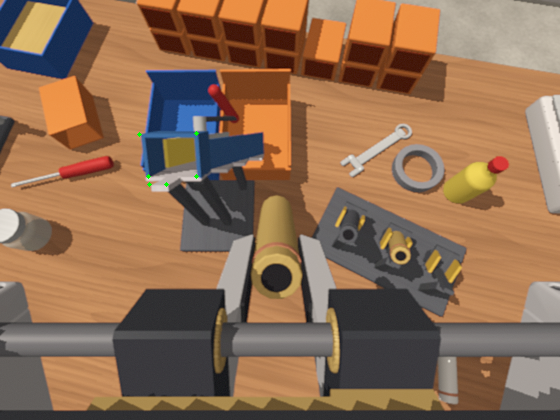

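The pin is held straight, with its ring at (277,277). The mouth is at about (173,155), close to the predicted green corners. Joint 2 is near its limit here, so I move closer to the deck while staying above the tongue.

Emit:
drive_tool(
  series=[
    {"tx":0.03,"ty":-0.01,"tz":0.01,"wx":0,"wy":0,"wz":0},
    {"tx":0.058,"ty":-0.03,"tz":0.02,"wx":-0.5,"wy":0.3,"wz":-0.2},
    {"tx":0.058,"ty":-0.06,"tz":0.03,"wx":-1,"wy":0.6,"wz":-0.4},
    {"tx":0.058,"ty":-0.09,"tz":0.035,"wx":-1,"wy":0.6,"wz":-0.4},
    {"tx":0.058,"ty":-0.1135,"tz":0.042,"wx":-1,"wy":0.6,"wz":-0.4},
    {"tx":0.058,"ty":-0.1135,"tz":0.042,"wx":-1,"wy":0.6,"wz":-0.4},
    {"tx":0.058,"ty":-0.1135,"tz":0.042,"wx":-1,"wy":0.6,"wz":-0.4},
  ],
)

```text
t: 17.98
position: [0.4501, 0.0336, 0.373]
eef_rot: [-0.031, 0.953, 0.108, 0.283]
force: [-0.2, -0.4, -3.7]
gripper_width: 0.0257
grip_force: 30.0
```

```bash
python3 mv.py m2 | tail -5; python3 -c "
import cv2; a=cv2.imread('pics/m2.png'); cv2.imwrite('pics/m2c.png',cv2.resize(a[20:320,150:420],None,fx=2,fy=2))"
```

```text
wrist mouth pred [275.3 223. ] []
[ 0.345 -0.386 -0.299  2.163 -0.347  0.809 -1.143] 29.99878317117691
deck coords TCP [-0.1153 -0.0002  0.0448]
t 18.43 TCP [0.4504 0.0318 0.3731] shift mm [-26.8  -0.2  10.3] turn [ 0.01 -0.06  0.07] rows 0.7 F [-1.   0.6 -3.7] w 0.0256
t 18.43 TCP [0.4504 0.0318 0.3731] shift mm [-28.9  -0.3  87.3] turn [ 0.01 -0.06  0.07] rows 2.2 F [-1.   0.6 -3.7] w 0.0256
```

View pics/m2c.png

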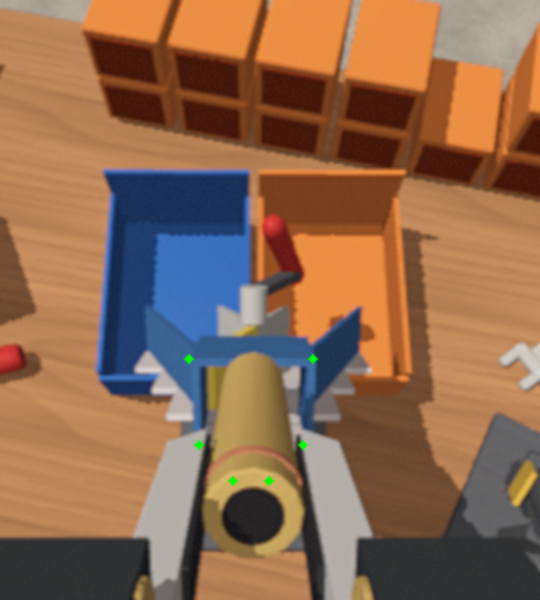

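The crop shows the pin in line with the mouth: the walls are at x 192 and 316 and the pin's lower end is at x 253. I lower it onto the tongue line and feed it in.

Emit:
drive_tool(
  series=[
    {"tx":-0.01,"ty":0.0015,"tz":0,"wx":0,"wy":0,"wz":0},
    {"tx":-0.02,"ty":0.0015,"tz":0,"wx":0,"wy":0,"wz":0},
    {"tx":-0.027,"ty":0.0015,"tz":0,"wx":0,"wy":0,"wz":0},
    {"tx":-0.027,"ty":0.0015,"tz":0.01,"wx":0,"wy":0,"wz":0},
    {"tx":-0.027,"ty":0.0015,"tz":0.02,"wx":0,"wy":0,"wz":0},
    {"tx":-0.027,"ty":0.0015,"tz":0.03,"wx":0,"wy":0,"wz":0},
    {"tx":-0.027,"ty":0.0015,"tz":0.04,"wx":0,"wy":0,"wz":0},
  ],
)

```text
t: 19.02
position: [0.4501, 0.0303, 0.3245]
eef_rot: [-0.031, 0.953, 0.106, 0.283]
force: [0.7, -1.2, -3.1]
gripper_width: 0.0255
grip_force: 30.0
```

Emit:
drive_tool(
  series=[
    {"tx":0,"ty":0,"tz":0.01,"wx":0,"wy":0,"wz":0},
    {"tx":0,"ty":0,"tz":0.02,"wx":0,"wy":0,"wz":0},
    {"tx":0,"ty":0,"tz":0.03,"wx":0,"wy":0,"wz":0},
    {"tx":0,"ty":0,"tz":0.04,"wx":0,"wy":0,"wz":0},
    {"tx":0,"ty":0,"tz":0.045,"wx":0,"wy":0,"wz":0},
    {"tx":0,"ty":0,"tz":0.045,"wx":0,"wy":0,"wz":0},
  ],
)

```text
t: 19.52
position: [0.4738, 0.0355, 0.286]
eef_rot: [-0.031, 0.953, 0.106, 0.282]
force: [0.2, 0.1, -3.2]
gripper_width: 0.0256
grip_force: 30.0
```

```bash
python3 mv.py m3 | tail -4; python3 -c "
import cv2; a=cv2.imread('pics/m3.png'); cv2.imwrite('pics/m3c.png',cv2.resize(a[20:320,150:420],None,fx=2,fy=2))"
```

```text
[ 0.115 -0.251 -0.171  2.279 -0.247  0.55  -1.238] 29.998699128627777
deck coords TCP [-0.0305 -0.0012  0.0181]
t 19.97 TCP [0.4739 0.0361 0.2875] shift mm [ -0.   -1.2 -74.5] turn [-0.02 -0.09  0.13] rows 1.8 F [-0.4  0.6 -2.9] w 0.0257
t 19.97 TCP [0.4739 0.0361 0.2875] shift mm [-2.1 -1.2  2.5] turn [-0.02 -0.09  0.13] rows 0.1 F [-0.4  0.6 -2.9] w 0.0257
```

Emit:
drive_tool(
  series=[
    {"tx":-0.0015,"ty":0,"tz":0,"wx":0,"wy":0,"wz":0},
    {"tx":-0.003,"ty":0,"tz":0,"wx":0,"wy":0,"wz":0},
    {"tx":-0.003,"ty":0,"tz":0,"wx":0,"wy":0,"wz":0},
  ],
)

```text
t: 20.22
position: [0.4711, 0.0355, 0.2853]
eef_rot: [-0.031, 0.953, 0.106, 0.283]
force: [-0.1, -1.0, -2.7]
gripper_width: 0.0253
grip_force: 30.0
```

Emit:
drive_tool(
  series=[
    {"tx":0,"ty":0,"tz":0,"wx":0,"wy":0,"wz":0},
    {"tx":0,"ty":0,"tz":0,"wx":0,"wy":0,"wz":0},
    {"tx":0,"ty":0,"tz":0,"wx":0,"wy":0,"wz":0},
    {"tx":0,"ty":0,"tz":0,"wx":0,"wy":0,"wz":0},
    {"tx":0,"ty":0,"tz":0,"wx":0,"wy":0,"wz":0},
    {"tx":0,"ty":0,"tz":0,"wx":0,"wy":0,"wz":0},
    {"tx":0,"ty":0,"tz":0,"wx":0,"wy":0,"wz":0},
    {"tx":0,"ty":0,"tz":0,"wx":0,"wy":0,"wz":0},
  ],
  claw=0.55,
)

```text
t: 20.88
position: [0.4714, 0.0355, 0.2855]
eef_rot: [-0.031, 0.953, 0.106, 0.283]
force: [0.1, 0.8, 0.7]
gripper_width: 0.0518
grip_force: 0.0
```

```bash
python3 -c "
from t import *
go(dk([-.1,0,.05]),RF(D[2]))
for n in('scene','wrist'):
    im=grab(n); print(n,[(np.round(x['location']).tolist(),round(x['confidence'],2)) for x in imaging.recognise(n,'long_pin')[:3]])
    cv2.imwrite('pics/s_%s.png'%n,im[:,:,::-1])
a=cv2.imread('pics/s_scene.png')[140:350,210:400];b=cv2.imread('pics/s_wrist.png')[20:320,150:420]
cv2.imwrite('pics/s1.png',np.hstack([cv2.resize(a,(400,440)),cv2.resize(b,(396,440))]))"
```

```text
t 20.88 TCP [0.4714 0.0355 0.2855] shift mm [ 35.1  -1.2 -69.7] turn [-0.02 -0.06  0.12] rows 1.9 F [0.1 0.8 0.7] w 0.0518
scene [([270.0, 271.0], 0.56)]
wrist [([316.0, 169.0], 0.81)]
```

View pics/s1.png

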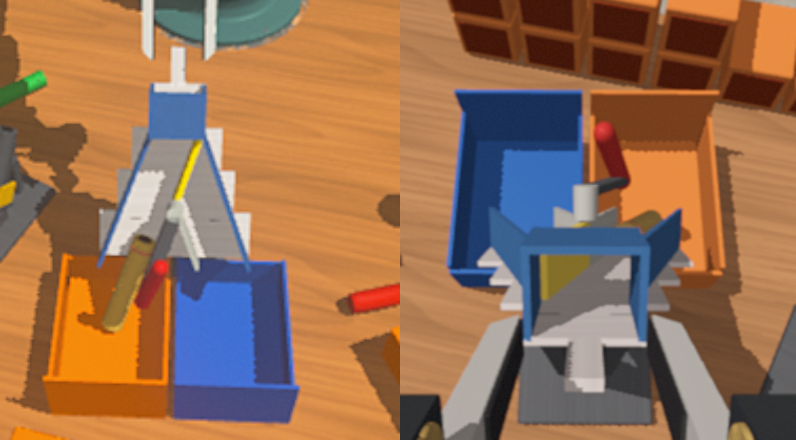

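The long pin has gone down the orange lane: in the scene view its lower end is inside the orange box and its top leans at the lane's end (140,245). I clear the mouth and check again.

Emit:
drive_tool(
  series=[
    {"tx":0.03,"ty":0,"tz":-0.01,"wx":0,"wy":0,"wz":0},
    {"tx":0.065,"ty":0,"tz":-0.01,"wx":0,"wy":0,"wz":0},
    {"tx":0.095,"ty":0,"tz":-0.01,"wx":0,"wy":0,"wz":0},
    {"tx":0.12,"ty":0,"tz":0,"wx":0,"wy":-6,"wz":0},
    {"tx":0.14,"ty":0,"tz":0.02,"wx":0,"wy":-12,"wz":0},
    {"tx":0.16,"ty":0,"tz":0.03,"wx":0,"wy":-18,"wz":0},
    {"tx":0.165,"ty":0,"tz":0.04,"wx":0,"wy":-24,"wz":0},
    {"tx":0.165,"ty":0,"tz":0.05,"wx":0,"wy":-30,"wz":0},
    {"tx":0.165,"ty":0,"tz":0.06,"wx":0,"wy":-33,"wz":0},
  ],
  claw=0.5,
)

```text
t: 21.83
position: [0.6395, 0.0735, 0.3239]
eef_rot: [0.001, 0.994, 0.111, -0.003]
force: [-0.4, 0.6, 0.0]
gripper_width: 0.047
grip_force: 0.0
```

```bash
cat >> t.py <<'E'
def RVF(yaw): return RV(yaw)@np.diag([-1,-1,1.])
E
python3 -c "
from t import *
t0=lever(-.31); go([.646,.052,.122],RVF(D[2])); print(np.round(tool()[2]['joint_pos'],3))
n='scene';im=grab(n);print([(np.round(x['location']).tolist(),round(x['confidence'],2)) for x in imaging.recognise(n,'long_pin')[:3]],[(np.round(x['location']).tolist(),round(x['confidence'],2)) for x in imaging.mark_of(n,'long_pin')[:3]])
n='wrist';im=grab(n);c=cal(n);print([(np.round(x['location']).tolist(),round(x['confidence'],2)) for x in imaging.mark_of(n,'lever_grip')[:3]]);print(proj(n,[lever(-.31),lever(-.31,.029)],c))
cv2.imwrite('pics/l1.png',im[:,:,::-1])"
```

```text
t 21.83 TCP [0.6395 0.0735 0.3239] shift mm [  2.8  22.3 201.9] turn [0.03 0.34 0.11] rows 4.9 F [-0.4  0.6  0. ] w 0.047
[ 0.044  0.393 -0.29   1.394  0.112  1.377 -1.596]
[([270.0, 274.0], 0.82)] [([263.0, 293.0], 0.92), ([411.0, 280.0], 0.27)]
[([292.0, 175.0], 0.91)]
[[292.16046394 180.68341311]
 [286.65421617 185.12166827]]
```

View pics/l1.png

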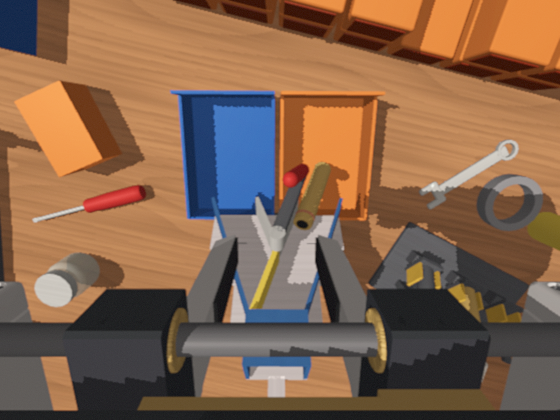

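The long pin's foot is in the orange box at (325,168), but its head at (303,226) seems to rest on the lane's end. I work out its pose before swinging the lever.

Run:
```python
from t import *
from scipy.optimize import least_squares
C={n:cal(n) for n in('scene','top','wrist')}
for n in C: grab(n)
ob=[]
for n in C:
    for t in('long_pin','long_pin_mid'):
        r=[x for x in imaging.mark_of(n,t) if x['confidence']>.5][:2]; print(n,t,[(np.round(x['location']).tolist(),round(x['confidence'],2)) for x in r])
        for x in r[:1]: ob.append((n,t,x['location']))
    g=imaging.regions_of(n,'long_pin')
    if g:
        ys,xs=np.where(g[0]['region']); p=np.c_[xs,ys]; m=p.mean(0); u=np.linalg.svd(p-m,full_matrices=False)[2][0]; q=(p-m)@u
        print(n,'region',len(p),m.round(),(m+u*q.min()).round(),(m+u*q.max()).round())
def res(p):
    f=np.array(p[:3]); u=np.array(p[3:]); r=[(np.linalg.norm(u)-1)*500]
    for n,t,l in ob: r+=list(proj(n,f+u*(0 if t=='long_pin' else .06),C[n])[0]-l)
    return r
f0=atz('wrist',(325,168),.012,C['wrist']); r=least_squares(res,[*f0,-.6,-.1,.7],loss='soft_l1'); p=r.x
F=frame(D[2]); dc=lambda P:(F.T@(P-dk([0,0,0]))).round(3)
print('foot',p[:3].round(3),dc(p[:3]),'u',p[3:].round(2),'head',(p[:3]+.12*p[3:]).round(3),dc(p[:3]+.12*p[3:]),np.round(res(p),1))
```

```text
scene long_pin [([262.0, 294.0], 0.68)]
scene long_pin_mid [([272.0, 275.0], 0.93)]
scene region 502 [271. 275.] [279. 252.] [263. 297.]
top long_pin []
top long_pin_mid []
wrist long_pin [([323.0, 168.0], 0.74)]
wrist long_pin_mid [([310.0, 195.0], 0.64), ([88.0, 131.0], 0.6)]
wrist region 1196 [311. 196.] [324. 162.] [300. 228.]
foot [0.653 0.001 0.008] [ 0.295 -0.074  0.006] u [-0.6   0.28  0.75] head [0.581 0.034 0.098] [ 0.185 -0.026  0.002] [-0.  -0.3  0.6 -0.5 -1.  -0.1  0.2 -0.4 -0.3]
```

The pin is standing on the box floor and leaning on the lane's end, with its centre inside the orange box at 53 mm height. The lever arm crowds it, so I swing the lever first, which moves the arm away from the pin. I then recheck and lay the pin flat if needed.

Emit:
drive_tool(
  series=[
    {"tx":0.005,"ty":0.021,"tz":0.03,"wx":0,"wy":0.3,"wz":0},
    {"tx":0.005,"ty":0.021,"tz":0.07,"wx":0,"wy":0.3,"wz":0},
    {"tx":0.005,"ty":0.021,"tz":0.11,"wx":0,"wy":0.3,"wz":0},
    {"tx":0.005,"ty":0.021,"tz":0.15,"wx":0,"wy":0.3,"wz":0},
    {"tx":0.005,"ty":0.021,"tz":0.185,"wx":0,"wy":0.3,"wz":0},
    {"tx":0.005,"ty":0.021,"tz":0.202,"wx":0,"wy":0.3,"wz":0},
    {"tx":0.005,"ty":0.021,"tz":0.202,"wx":0,"wy":0.3,"wz":0},
  ],
)

```text
t: 23.27
position: [0.6457, 0.0533, 0.1189]
eef_rot: [-0.0, 0.994, 0.111, -0.0]
force: [-0.6, -0.3, -0.6]
gripper_width: 0.047
grip_force: 0.0
```

Emit:
drive_tool(
  series=[
    {"tx":0,"ty":-0.004,"tz":0,"wx":0,"wy":0,"wz":0},
    {"tx":0,"ty":-0.008,"tz":0,"wx":0,"wy":0,"wz":0},
    {"tx":0,"ty":-0.011,"tz":0,"wx":0,"wy":0,"wz":0},
    {"tx":0,"ty":-0.014,"tz":0,"wx":0,"wy":0,"wz":0},
    {"tx":0,"ty":-0.017,"tz":0,"wx":0,"wy":0,"wz":0},
    {"tx":0,"ty":-0.02,"tz":0,"wx":0,"wy":0,"wz":0},
    {"tx":0,"ty":-0.023,"tz":0,"wx":0,"wy":0,"wz":0},
    {"tx":0,"ty":-0.026,"tz":0,"wx":0,"wy":0,"wz":0},
    {"tx":0,"ty":-0.028,"tz":0,"wx":0,"wy":0,"wz":0},
    {"tx":0,"ty":-0.028,"tz":0,"wx":0,"wy":0,"wz":0},
  ],
)

```text
t: 24.1
position: [0.6415, 0.0816, 0.1231]
eef_rot: [-0.0, 0.994, 0.111, 0.003]
force: [0.5, -1.7, -0.0]
gripper_width: 0.0473
grip_force: 1.1
```

```bash
cat > lv.py <<'E'
from t import *
go([.646,.052,.122],RVF(D[2])); P,T,s=tool(); F=frame(D[2]); print('TCP deck y',(F.T@(P-dk([0,0,0])))[1].round(4))
from scipy.optimize import minimize_scalar
for n in('wrist','scene','top'):
    c=cal(n); grab(n); r=imaging.mark_of(n,'lever_grip')
    for x in r[:2]:
        a=minimize_scalar(lambda a:np.linalg.norm(proj(n,lever(a),c)[0]-x['location']),bounds=(-.5,.5),method='bounded'); print(n,np.round(x['location']),round(x['confidence'],2),'ang',round(a.x,3),'res',round(a.fun,1))
E
python3 lv.py
```

```text
t 24.1 TCP [0.6415 0.0816 0.1231] shift mm [-2.1 29.9  1.1] turn [ 0.03 -0.33  0.15] rows 0.7 F [ 0.5 -1.7 -0. ] w 0.0473
TCP deck y 0.0067
wrist [301. 246.] 0.98 ang -0.112 res 7.6
scene [288. 275.] 0.52 ang -0.111 res 3.9
```

Emit:
drive_tool(
  series=[
    {"tx":0,"ty":-0.002,"tz":0,"wx":0,"wy":0,"wz":0},
    {"tx":0,"ty":-0.004,"tz":0,"wx":0,"wy":0,"wz":0},
    {"tx":0,"ty":-0.006,"tz":0,"wx":0,"wy":0,"wz":0},
    {"tx":0,"ty":-0.008,"tz":0,"wx":0,"wy":0,"wz":0},
    {"tx":0,"ty":-0.01,"tz":0,"wx":0,"wy":0,"wz":0},
    {"tx":0,"ty":-0.012,"tz":0,"wx":0,"wy":0,"wz":0},
    {"tx":0,"ty":-0.012,"tz":0,"wx":0,"wy":0,"wz":0},
  ],
)

```text
t: 24.98
position: [0.639, 0.0926, 0.123]
eef_rot: [0.0, 0.994, 0.111, 0.003]
force: [1.1, -4.8, -2.5]
gripper_width: 0.0469
grip_force: 2.7
```

```bash
python3 lv.py
```

```text
t 24.98 TCP [0.639  0.0926 0.123 ] shift mm [-2.1 41.1  1. ] turn [ 0.07 -0.33  0.11] rows 1.0 F [ 1.1 -4.8 -2.5] w 0.0469
TCP deck y 0.0179
wrist [299. 247.] 0.82 ang 0.074 res 6.7
scene [293. 273.] 0.81 ang 0.02 res 1.6
scene [130. 262.] 0.43 ang -0.5 res 148.9
top [281. 179.] 0.73 ang -0.5 res 19.7
top [147. 279.] 0.59 ang 0.5 res 134.8
```

Emit:
drive_tool(
  series=[
    {"tx":0,"ty":-0.002,"tz":0,"wx":0,"wy":0,"wz":0},
    {"tx":0,"ty":-0.004,"tz":0,"wx":0,"wy":0,"wz":0},
    {"tx":0,"ty":-0.0055,"tz":0,"wx":0,"wy":0,"wz":0},
    {"tx":0,"ty":-0.007,"tz":0,"wx":0,"wy":0,"wz":0},
    {"tx":0,"ty":-0.007,"tz":0,"wx":0,"wy":0,"wz":0},
  ],
)

```text
t: 25.7
position: [0.6375, 0.0993, 0.1231]
eef_rot: [0.0, 0.994, 0.111, 0.003]
force: [0.7, -5.3, -2.6]
gripper_width: 0.0467
grip_force: 2.9
```

Emit:
drive_tool(
  series=[
    {"tx":0,"ty":-0.001,"tz":0,"wx":0,"wy":0,"wz":0},
    {"tx":0,"ty":-0.001,"tz":0,"wx":0,"wy":0,"wz":0},
  ],
)

```text
t: 25.87
position: [0.6373, 0.1001, 0.1231]
eef_rot: [0.0, 0.994, 0.111, 0.003]
force: [0.6, -5.6, -2.1]
gripper_width: 0.0471
grip_force: 3.2
```

```bash
python3 lv.py
```

```text
t 25.87 TCP [0.6373 0.1001 0.1231] shift mm [-2.1 48.8  1.2] turn [ 0.08 -0.34  0.1 ] rows 1.2 F [ 0.6 -5.6 -2.1] w 0.0471
TCP deck y 0.0257
scene [298. 272.] 0.78 ang 0.201 res 1.7
scene [270. 272.] 0.27 ang -0.5 res 9.6
```

Still moving at friction force (about 0.2 rad). I continue in small steps.

Emit:
drive_tool(
  series=[
    {"tx":0,"ty":-0.001,"tz":0,"wx":0,"wy":0,"wz":0},
    {"tx":0,"ty":-0.002,"tz":0,"wx":0,"wy":0,"wz":0},
    {"tx":0,"ty":-0.002,"tz":0,"wx":0,"wy":0,"wz":0},
  ],
)

```text
t: 26.42
position: [0.6368, 0.102, 0.1232]
eef_rot: [0.0, 0.994, 0.111, 0.003]
force: [0.2, -6.5, -1.4]
gripper_width: 0.0468
grip_force: 3.3
```

Emit:
drive_tool(
  series=[
    {"tx":0,"ty":-0.001,"tz":0,"wx":0,"wy":0,"wz":0},
    {"tx":0,"ty":-0.001,"tz":0,"wx":0,"wy":0,"wz":0},
  ],
)

```text
t: 26.58
position: [0.6367, 0.1025, 0.1232]
eef_rot: [0.001, 0.994, 0.11, 0.003]
force: [0.0, -8.8, -0.7]
gripper_width: 0.0467
grip_force: 4.1
```

Emit:
drive_tool(
  series=[
    {"tx":0,"ty":-0.001,"tz":0,"wx":0,"wy":0,"wz":0},
    {"tx":0,"ty":-0.001,"tz":0,"wx":0,"wy":0,"wz":0},
  ],
)

```text
t: 26.75
position: [0.6367, 0.1027, 0.1232]
eef_rot: [0.001, 0.994, 0.11, 0.003]
force: [0.2, -12.4, -1.1]
gripper_width: 0.047
grip_force: 5.9
```

At the stop (12 N, no more travel). I back off, rise and recheck the long pin.

Emit:
drive_tool(
  series=[
    {"tx":0,"ty":0.007,"tz":0,"wx":0,"wy":0,"wz":0},
    {"tx":0,"ty":0.011,"tz":-0.01,"wx":0,"wy":0,"wz":0},
    {"tx":0,"ty":0.011,"tz":-0.045,"wx":0,"wy":0,"wz":0},
    {"tx":0,"ty":0.011,"tz":-0.085,"wx":0,"wy":0,"wz":0},
    {"tx":0,"ty":0.011,"tz":-0.125,"wx":0,"wy":0,"wz":0},
    {"tx":0,"ty":0.011,"tz":-0.165,"wx":0,"wy":0,"wz":0},
    {"tx":0,"ty":0.011,"tz":-0.17,"wx":0,"wy":0,"wz":0},
    {"tx":0,"ty":0.011,"tz":-0.17,"wx":0,"wy":0,"wz":0},
  ],
)

```text
t: 27.42
position: [0.6389, 0.0945, 0.2974]
eef_rot: [-0.0, 0.994, 0.111, 0.006]
force: [-0.4, 0.2, -0.2]
gripper_width: 0.047
grip_force: 0.0
```

```bash
cat > lp.py <<'E'
from t import *
import sys
from scipy.optimize import least_squares
nm,L=(sys.argv+['long_pin'])[1],.12
if nm=='short_pin': L=.08
C={n:cal(n) for n in('scene','wrist')}
ob=[]
for n in C:
    im=grab(n); cv2.imwrite('pics/lp_%s.png'%n,im[:,:,::-1])
    for t in(nm,nm+'_mid'):
        r=[x for x in imaging.mark_of(n,t)][:3]; print(n,t,[(np.round(x['location']).tolist(),round(x['confidence'],2)) for x in r])
        b=[x for x in r if (lambda w:.5<w[0]<.85 and -.1<w[1]<.25)(atz(n,x['location'],.05,C[n]))]
        for x in b[:1]: ob.append((n,t,x['location']))
def res(p):
    f=np.array(p[:3]); u=np.array(p[3:]); r=[(np.linalg.norm(u)-1)*500]
    for n,t,l in ob: r+=list(proj(n,f+u*(0 if t==nm else L/2),C[n])[0]-l)
    return r
f0=atz(ob[0][0],ob[0][2],.015,C[ob[0][0]]); p=least_squares(res,[*f0,-.7,-.0,.5],loss='soft_l1').x
F=frame(D[2]); dc=lambda P:(F.T@(P-dk([0,0,0]))).round(3)
print('foot',p[:3].round(3),dc(p[:3]),'u',p[3:].round(2),'head',(p[:3]+L*p[3:]).round(3),dc(p[:3]+L*p[3:]),np.round(res(p),1))
E
python3 lp.py; python3 lv.py
```

```text
scene long_pin [([262.0, 294.0], 0.59)]
scene long_pin_mid [([270.0, 273.0], 0.57)]
wrist long_pin [([340.0, 176.0], 0.75)]
wrist long_pin_mid [([330.0, 202.0], 0.69)]
foot [0.655 0.003 0.017] [ 0.289 -0.073  0.013] u [-0.52  0.23  0.82] head [0.593 0.031 0.116] [ 0.176 -0.032  0.021] [ 0.  -0.  -0.9  0.2  1.1 -0.1 -0.3  0.2  0.3]
t 27.72 TCP [0.6375 0.0936 0.2921] shift mm [ -1.6  42.4 170.1] turn [ 0.03 -0.25  0.13] rows 4.2 F [-1.  -0.  -0.4] w 0.0468
TCP deck y 0.0193
wrist [277. 182.] 0.98 ang 0.271 res 8.0
scene [300. 271.] 0.71 ang 0.281 res 0.9
top [422. 177.] 0.4 ang -0.5 res 160.5
```

The pin still leans. A light press down near its head, just past the lane's edge, should tip it free (the foot only holds by friction). I use shut fingers and step down gently.

Emit:
drive_tool(
  series=[
    {"tx":-0.015,"ty":0.03,"tz":0,"wx":0,"wy":0,"wz":0},
    {"tx":-0.044,"ty":0.06,"tz":0,"wx":0,"wy":0,"wz":0},
    {"tx":-0.044,"ty":0.06,"tz":0.02,"wx":0,"wy":0,"wz":0},
    {"tx":-0.044,"ty":0.06,"tz":0.06,"wx":0,"wy":0,"wz":0},
    {"tx":-0.044,"ty":0.06,"tz":0.1,"wx":0,"wy":0,"wz":0},
    {"tx":-0.044,"ty":0.06,"tz":0.14,"wx":0,"wy":0,"wz":0},
    {"tx":-0.044,"ty":0.06,"tz":0.165,"wx":0,"wy":0,"wz":0},
    {"tx":-0.044,"ty":0.06,"tz":0.165,"wx":0,"wy":0,"wz":0},
  ],
  claw=0,
)

```text
t: 28.68
position: [0.6063, 0.0251, 0.1229]
eef_rot: [-0.0, 0.994, 0.111, -0.001]
force: [-0.3, 0.0, -0.3]
gripper_width: 0.0006
grip_force: 0.0
```

Emit:
drive_tool(
  series=[
    {"tx":0,"ty":0,"tz":0.003,"wx":0,"wy":0,"wz":0},
    {"tx":0,"ty":0,"tz":0.006,"wx":0,"wy":0,"wz":0},
    {"tx":0,"ty":0,"tz":0.009,"wx":0,"wy":0,"wz":0},
    {"tx":0,"ty":0,"tz":0.009,"wx":0,"wy":0,"wz":0},
  ],
)

```text
t: 29.02
position: [0.6098, 0.0255, 0.12]
eef_rot: [0.0, 0.994, 0.111, 0.004]
force: [-0.7, 0.2, 0.6]
gripper_width: 0.0006
grip_force: 0.0
```

```bash
python3 lp.py
```

```text
scene long_pin [([262.0, 289.0], 0.59)]
scene long_pin_mid [([271.0, 272.0], 0.92)]
wrist long_pin [([312.0, 165.0], 0.6)]
wrist long_pin_mid []
foot [0.654 0.005 0.039] [ 0.271 -0.071  0.025] u [-0.32  0.27  0.91] head [0.616 0.038 0.147] [ 0.163 -0.03   0.058] [ 0.   0.2  0.  -0.   0.   0.1  0. ]
```

Emit:
drive_tool(
  series=[
    {"tx":0,"ty":0,"tz":0.003,"wx":0,"wy":0,"wz":0},
    {"tx":0,"ty":0,"tz":0.005,"wx":0,"wy":0,"wz":0},
    {"tx":0,"ty":0,"tz":0.006,"wx":0,"wy":0,"wz":0},
    {"tx":0,"ty":0,"tz":0.006,"wx":0,"wy":0,"wz":0},
  ],
)

```text
t: 29.65
position: [0.6103, 0.0254, 0.1135]
eef_rot: [0.0, 0.994, 0.111, 0.004]
force: [3.4, -0.5, 6.2]
gripper_width: 0.0007
grip_force: 3.3
```

Emit:
drive_tool(
  series=[
    {"tx":0,"ty":0,"tz":0.002,"wx":0,"wy":0,"wz":0},
    {"tx":0,"ty":0,"tz":0.003,"wx":0,"wy":0,"wz":0},
    {"tx":0,"ty":0,"tz":0.003,"wx":0,"wy":0,"wz":0},
  ],
)

```text
t: 29.9
position: [0.6112, 0.0255, 0.1111]
eef_rot: [0.0, 0.994, 0.111, 0.005]
force: [6.5, -0.6, 9.7]
gripper_width: 0.0005
grip_force: 5.2
```

Emit:
drive_tool(
  series=[
    {"tx":0,"ty":0,"tz":0.002,"wx":0,"wy":0,"wz":0},
    {"tx":0,"ty":0,"tz":0.002,"wx":0,"wy":0,"wz":0},
  ],
)

```text
t: 30.07
position: [0.6119, 0.0255, 0.1096]
eef_rot: [0.0, 0.994, 0.111, 0.006]
force: [8.3, -0.2, 11.0]
gripper_width: 0.0008
grip_force: 6.9
```

```bash
python3 lp.py
```

```text
scene long_pin [([262.0, 290.0], 0.93)]
scene long_pin_mid [([269.0, 272.0], 0.71), ([182.0, 226.0], 0.21)]
wrist long_pin [([315.0, 161.0], 0.89)]
wrist long_pin_mid [([292.0, 213.0], 0.86)]
foot [0.661 0.005 0.039] [ 0.274 -0.072  0.031] u [-0.53  0.23  0.82] head [0.597 0.033 0.137] [ 0.161 -0.031  0.037] [-0.   0.4  1.   0.8 -1.1  0.2  0.2  0.1 -0.2]
```

Pressing square on the pin doesn't move it. I drag the tip down along the pin's own slope, so friction carries the foot forward.

Emit:
drive_tool(
  series=[
    {"tx":0.0013,"ty":0.001,"tz":0.0022,"wx":0,"wy":0,"wz":0},
    {"tx":0.0026,"ty":0.002,"tz":0.0044,"wx":0,"wy":0,"wz":0},
    {"tx":0.004,"ty":0.003,"tz":0.0065,"wx":0,"wy":0,"wz":0},
    {"tx":0.0053,"ty":0.004,"tz":0.0085,"wx":0,"wy":0,"wz":0},
    {"tx":0.0066,"ty":0.005,"tz":0.0105,"wx":0,"wy":0,"wz":0},
    {"tx":0.008,"ty":0.006,"tz":0.0126,"wx":0,"wy":0,"wz":0},
  ],
)

```text
t: 30.87
position: [0.6209, 0.0216, 0.0971]
eef_rot: [0.0, 0.994, 0.111, 0.006]
force: [4.1, 0.2, 14.7]
gripper_width: 0.0003
grip_force: 6.6
```

```bash
python3 lp.py
```

```text
scene long_pin [([266.0, 293.0], 0.63), ([415.0, 242.0], 0.24)]
scene long_pin_mid [([270.0, 272.0], 0.86), ([130.0, 264.0], 0.65), ([186.0, 210.0], 0.15)]
wrist long_pin [([307.0, 173.0], 0.55)]
wrist long_pin_mid [([283.0, 228.0], 0.97)]
foot [0.661 0.007 0.034] [ 0.278 -0.071  0.028] u [-0.52  0.21  0.83] head [0.598 0.032 0.134] [ 0.164 -0.033  0.035] [ 0.  -3.  -0.6  0.1  0.6 -0.3 -0.1  0.   0.1]
```

The floor friction is too high for that. I lift away, remeasure, and take the pin gently in the fingers with the tool tilted back (square to the pin, clear of lever and walls) to draw it off the lane's end.

Emit:
drive_tool(
  series=[
    {"tx":0.002,"ty":0,"tz":-0.03,"wx":0,"wy":0,"wz":0},
    {"tx":0.02,"ty":0.01,"tz":-0.065,"wx":0,"wy":0,"wz":0},
    {"tx":0.04,"ty":0.01,"tz":-0.1,"wx":0,"wy":0,"wz":0},
    {"tx":0.06,"ty":0.01,"tz":-0.13,"wx":0,"wy":0,"wz":0},
    {"tx":0.06,"ty":0.01,"tz":-0.16,"wx":0,"wy":0,"wz":0},
    {"tx":0.06,"ty":0.01,"tz":-0.16,"wx":0,"wy":0,"wz":0},
  ],
  claw=0.45,
)

```text
t: 31.67
position: [0.6807, 0.0254, 0.2615]
eef_rot: [0.0, 0.994, 0.111, 0.007]
force: [-0.0, 0.1, 0.2]
gripper_width: 0.0369
grip_force: 0.0
```

```bash
python3 lp.py
cat > gp.py <<'E'
from t import *
import sys
f=np.array(eval(sys.argv[1])); u=np.array(eval(sys.argv[2])); u/=np.linalg.norm(u); tau=np.radians(float(sys.argv[3])); l=float(sys.argv[4]); back=float(sys.argv[5])
b=np.r_[u[:2]/np.linalg.norm(u[:2]),0]; Z=np.sin(tau)*b-np.cos(tau)*np.array([0,0,1]); Y=np.cross([0,0,1],b); Y=Y if Y[1]<0 else -Y
T=np.c_[np.cross(Y,Z),Y,Z]; G=f+u*l; P=G+Z*(ctrl.grip_depth-back); print('TCP',P.round(4)); go(P,T); print(np.round(tool()[2]['joint_pos'],2))
E
python3 gp.py "[.654,.002,.013]" "[-.565,.255,.785]" 30 .048 .09
```

```text
scene long_pin [([261.0, 295.0], 0.94)]
scene long_pin_mid [([270.0, 268.0], 0.83), ([180.0, 225.0], 0.27)]
wrist long_pin [([289.0, 196.0], 0.69)]
wrist long_pin_mid [([271.0, 229.0], 0.89)]
foot [0.668 0.006 0.051] [ 0.268 -0.073  0.043] u [-0.54  0.25  0.81] head [0.603 0.035 0.147] [ 0.156 -0.03   0.048] [ 0.  -0.3 -3.   0.3  3.2 -0.2 -0.4  0.2  0.3]
TCP [ 6.593e-01 -4.000e-04  1.123e-01]
t 31.97 TCP [0.6776 0.0246 0.2545] shift mm [-23.9  20.3 142. ] turn [  9.64 -29.18  36.17] rows 6.6 F [ 0.1  0.1 -1.3] w 0.0422
[ 0.09  0.49 -0.26  1.41  0.13  1.26 -1.52]
```

```bash
cat > lq.py <<'E'
from t import *
from scipy.optimize import least_squares
C={n:cal(n) for n in('scene','wrist')}; ob=[]; ends={}
for n in C:
    grab(n)
    for t in('long_pin','long_pin_mid'):
        for x in imaging.mark_of(n,t)[:1]: ob.append((n,0 if t=='long_pin' else .06,x['location']))
    g=imaging.regions_of(n,'long_pin')
    if g: ys,xs=np.where(g[0]['region']); p=np.c_[xs,ys]; m=p.mean(0); a=np.linalg.svd(p-m,full_matrices=False)[2][0]; ends[n]=(m,a,len(p))
def ax(q): el,az=q[2],q[3]; u=np.array([np.cos(el)*np.cos(az),np.cos(el)*np.sin(az),np.sin(el)]); return np.array([q[0],q[1],.005+.013*np.cos(el)]),u
def res(q):
    f,u=ax(q); r=[]
    for n,l,x in ob: r+=list(proj(n,f+u*l,C[n])[0]-x)
    for n,(m,a,_) in ends.items():
        for l in(.03,.09): r.append(1.5*((proj(n,f+u*l,C[n])[0]-m)@np.array([-a[1],a[0]])))
    return np.array(r)
s=least_squares(res,[.654,.002,.9,2.72],loss='soft_l1'); f,u=ax(s.x); print(f.round(4),u.round(3),'el',np.degrees(s.x[2]).round(1),res(s.x).round(1),{n:v[2] for n,v in ends.items()})
E
python3 lq.py
```

```text
[0.6559 0.0021 0.0135] [-0.61   0.227  0.759] el 49.4 [ 1.2  1.6  1.   2.7 -0.6 -0.1  0.3  0.8  2.1  1.1 -0.7  0.9] {'scene': 462, 'wrist': 1855}
```

```bash
python3 gp.py "[.656,.002,.0135]" "[-.60,.24,.765]" 30 .048 .09
```

```text
TCP [6.603e-01 3.000e-04 1.118e-01]
t 32.37 TCP [0.6782 0.0247 0.2557] shift mm [-23.7  19.8 143.7] turn [  8.98 -29.43  33.74] rows 6.4 F [-0.4  0.1  0.4] w 0.0423
[ 0.09  0.49 -0.26  1.4   0.13  1.26 -1.52]
```

Emit:
drive_tool(
  series=[
    {"tx":0.01,"ty":0.005,"tz":0,"wx":1.4,"wy":-4.5,"wz":5},
    {"tx":0.01,"ty":0.01,"tz":0,"wx":2.7,"wy":-9,"wz":10},
    {"tx":0,"ty":0.015,"tz":0.01,"wx":4,"wy":-13.5,"wz":15.5},
    {"tx":-0.01,"ty":0.02,"tz":0.03,"wx":5.5,"wy":-18,"wz":20.5},
    {"tx":-0.02,"ty":0.02,"tz":0.055,"wx":7,"wy":-22.5,"wz":26},
    {"tx":-0.024,"ty":0.02,"tz":0.08,"wx":8,"wy":-26,"wz":30},
    {"tx":-0.024,"ty":0.02,"tz":0.11,"wx":9,"wy":-29.4,"wz":33.7},
    {"tx":-0.024,"ty":0.02,"tz":0.144,"wx":9,"wy":-29.4,"wz":33.7},
    {"tx":-0.024,"ty":0.02,"tz":0.144,"wx":9,"wy":-29.4,"wz":33.7},
    {"tx":-0.024,"ty":0.02,"tz":0.144,"wx":9,"wy":-29.4,"wz":33.7},
  ],
)

```text
t: 33.2
position: [0.6594, 0.0002, 0.1109]
eef_rot: [-0.049, 0.948, -0.182, -0.255]
force: [0.3, 0.4, 1.1]
gripper_width: 0.0422
grip_force: 0.0
```

```bash
python3 gp.py "[.656,.002,.0135]" "[-.60,.24,.765]" 30 .048 0; python3 lq.py
```

```text
TCP [0.6185 0.017  0.0339]
t 33.2 TCP [6.594e-01 2.000e-04 1.109e-01] shift mm [ 0.4 -0.4 88.8] turn [0.03 0.12 0.08] rows 2.1 F [0.3 0.4 1.1] w 0.0422
[ 0.11  0.9  -0.14  1.11 -0.08  1.62 -1.94]
[0.6568 0.0016 0.0141] [-0.657  0.247  0.713] el 45.4 [ 0.5  0.7 -2.  -0.8  1.9  5.2  1.4 -0.2 -0.5  0.5] {'scene': 177, 'wrist': 4683}
```

Emit:
drive_tool(
  series=[
    {"tx":0,"ty":0,"tz":0.02,"wx":0,"wy":0,"wz":0},
    {"tx":0,"ty":0,"tz":0.04,"wx":0,"wy":0,"wz":0},
    {"tx":0,"ty":0,"tz":0.055,"wx":0,"wy":0,"wz":0},
    {"tx":0,"ty":0,"tz":0.055,"wx":0,"wy":0,"wz":0},
  ],
)

```text
t: 33.93
position: [0.6326, 0.0109, 0.0623]
eef_rot: [-0.049, 0.948, -0.182, -0.256]
force: [-0.9, -0.6, 0.2]
gripper_width: 0.0424
grip_force: 0.0
```

Emit:
drive_tool(
  series=[
    {"tx":0,"ty":0,"tz":0.01,"wx":0,"wy":0,"wz":0},
    {"tx":0,"ty":0,"tz":0.018,"wx":0,"wy":0,"wz":0},
    {"tx":0,"ty":0,"tz":0.026,"wx":0,"wy":0,"wz":0},
    {"tx":0,"ty":0,"tz":0.026,"wx":0,"wy":0,"wz":0},
  ],
)

```text
t: 34.27
position: [0.6216, 0.0153, 0.0404]
eef_rot: [-0.049, 0.948, -0.182, -0.255]
force: [-0.3, 0.3, -0.2]
gripper_width: 0.0423
grip_force: 0.0
```

Emit:
drive_tool(
  series=[
    {"tx":0,"ty":0,"tz":0,"wx":0,"wy":0,"wz":0},
    {"tx":0,"ty":0,"tz":0,"wx":0,"wy":0,"wz":0},
    {"tx":0,"ty":0,"tz":0,"wx":0,"wy":0,"wz":0},
    {"tx":0,"ty":0,"tz":0,"wx":0,"wy":0,"wz":0},
  ],
  claw=0.15,
  squeeze=15,
)

```text
t: 34.6
position: [0.623, 0.015, 0.0419]
eef_rot: [-0.049, 0.949, -0.182, -0.253]
force: [1.3, 0.8, 1.5]
gripper_width: 0.0254
grip_force: 15.0
```

Holding the pin. I lift a touch, draw it forward clear of the lane, set it down and let go.

Emit:
drive_tool(
  series=[
    {"tx":-0.003,"ty":0,"tz":-0.005,"wx":0,"wy":0,"wz":0},
    {"tx":-0.006,"ty":0,"tz":-0.0104,"wx":0,"wy":0,"wz":0},
    {"tx":0.003,"ty":-0.003,"tz":-0.0155,"wx":0,"wy":0,"wz":0},
    {"tx":0.012,"ty":-0.006,"tz":-0.0205,"wx":0,"wy":0,"wz":0},
    {"tx":0.02,"ty":-0.009,"tz":-0.0255,"wx":0,"wy":0,"wz":0},
    {"tx":0.029,"ty":-0.012,"tz":-0.0305,"wx":0,"wy":0,"wz":0},
    {"tx":0.0375,"ty":-0.015,"tz":-0.0355,"wx":0,"wy":0,"wz":0},
    {"tx":0.041,"ty":-0.015,"tz":-0.03,"wx":0,"wy":0,"wz":0},
    {"tx":0.0425,"ty":-0.015,"tz":-0.027,"wx":0,"wy":0,"wz":0},
    {"tx":0.0425,"ty":-0.015,"tz":-0.027,"wx":0,"wy":0,"wz":0},
  ],
)

```text
t: 35.43
position: [0.6737, 0.0103, 0.0424]
eef_rot: [-0.049, 0.948, -0.182, -0.255]
force: [-0.7, 0.7, -3.7]
gripper_width: 0.0261
grip_force: 15.0
```

Emit:
drive_tool(
  series=[
    {"tx":0,"ty":0,"tz":0,"wx":0,"wy":0,"wz":0},
    {"tx":0,"ty":0,"tz":0,"wx":0,"wy":0,"wz":0},
    {"tx":0,"ty":0,"tz":0,"wx":0,"wy":0,"wz":0},
    {"tx":0,"ty":0,"tz":-0.02,"wx":0,"wy":0,"wz":0},
    {"tx":0,"ty":0,"tz":-0.055,"wx":0,"wy":0,"wz":0},
    {"tx":0,"ty":0,"tz":-0.09,"wx":0,"wy":0,"wz":0},
    {"tx":0,"ty":0,"tz":-0.13,"wx":0,"wy":0,"wz":0},
    {"tx":0,"ty":0,"tz":-0.17,"wx":0,"wy":0,"wz":0},
    {"tx":0,"ty":0,"tz":-0.18,"wx":0,"wy":0,"wz":0},
  ],
  claw=0.45,
)

```text
t: 36.18
position: [0.7609, -0.0239, 0.2034]
eef_rot: [-0.05, 0.95, -0.183, -0.249]
force: [0.5, -0.9, 2.1]
gripper_width: 0.0423
grip_force: 0.0
```

```bash
python3 lp.py; python3 lv.py
```

```text
scene long_pin [([256.0, 306.0], 0.74)]
scene long_pin_mid [([268.0, 290.0], 0.93)]
wrist long_pin [([279.0, 157.0], 0.67)]
wrist long_pin_mid [([278.0, 192.0], 0.62)]
foot [ 0.696 -0.001  0.018] [ 0.309 -0.086  0.047] u [-0.93  0.37 -0.06] head [0.585 0.043 0.012] [ 0.261 -0.018 -0.04 ] [-0.  -0.7  1.4  2.9  0.5 -0.   0.3  0.6  0.2]
t 36.48 TCP [ 0.7568 -0.0228  0.1987] shift mm [-74.5 -28.5 131.8] turn [ -9.02  29.19 -33.54] rows 6.3 F [0.8 0.5 0.4] w 0.0421
TCP deck y -0.1203
scene [300. 269.] 0.6 ang 0.293 res 1.3
top [241. 175.] 0.57 ang 0.306 res 2.9
top [381. 230.] 0.52 ang -0.5 res 131.6
```

The long pin now lies flat in the orange box and the lever is at about +0.30. On to the short pin, with the grasp 10° more upright to stay off the joint 6 limit.

```bash
cat >> t.py <<'E'
def RFt(yaw,a=-10): return RF(yaw)@R.from_euler('y',a,degrees=True).as_matrix()
def sp(back=0,l=.062,a=-10):
    T=RFt(K[2],a); return pinp(0,l)+T[:,2]*ctrl.grip_depth-back*frame(K[2])[:,0],T
E
python3 -c "
from t import *
P,T=sp(.1);print(P);go(P,T); go([.60,-.2,.33],T)
p,t,s=tool();print(np.round(s['joint_pos'],2))"
```

```text
[ 0.43584027 -0.24764181  0.16355914]
t 36.78 TCP [ 0.7576 -0.023   0.1993] shift mm [-168.9  328.   138.4] turn [-0.55 52.88 -8.26] rows 9.4 F [-0.4  0.1 -0.2] w 0.0422
t 36.78 TCP [ 0.7576 -0.023   0.1993] shift mm [-135.3  222.7  -73.1] turn [-0.55 52.88 -8.26] rows 7.5 F [-0.4  0.1 -0.2] w 0.0422
[ 0.09  1.1  -0.11  0.53 -0.09  2.   -1.95]
```

Emit:
drive_tool(
  series=[
    {"tx":-0.015,"ty":0.01,"tz":-0.02,"wx":0,"wy":6,"wz":-1},
    {"tx":-0.03,"ty":0.03,"tz":-0.04,"wx":0,"wy":13,"wz":-2},
    {"tx":-0.05,"ty":0.06,"tz":-0.06,"wx":0,"wy":20,"wz":-3},
    {"tx":-0.07,"ty":0.09,"tz":-0.073,"wx":-0.2,"wy":27,"wz":-4},
    {"tx":-0.09,"ty":0.12,"tz":-0.073,"wx":-0.3,"wy":34,"wz":-5},
    {"tx":-0.11,"ty":0.15,"tz":-0.073,"wx":-0.4,"wy":40,"wz":-6},
    {"tx":-0.12,"ty":0.185,"tz":-0.073,"wx":-0.5,"wy":46,"wz":-7},
    {"tx":-0.135,"ty":0.222,"tz":-0.073,"wx":-0.5,"wy":52.9,"wz":-8.3},
    {"tx":-0.135,"ty":0.222,"tz":-0.073,"wx":-0.5,"wy":52.9,"wz":-8.3},
  ],
  claw=0.6,
)

```text
t: 37.53
position: [0.599, -0.2009, 0.3314]
eef_rot: [0.023, 0.974, -0.119, 0.189]
force: [2.2, -1.6, 0.8]
gripper_width: 0.0561
grip_force: 0.0
```

```bash
python3 -c "
from t import *
P,T=sp(.1);go(P,T)
p,t,s=tool();print(np.round(s['joint_pos'],2))"
```

```text
t 37.53 TCP [ 0.599  -0.2009  0.3314] shift mm [-199.2   84.9  100.6] turn [ 0.04  1.02 -0.2 ] rows 5.7 F [ 2.2 -1.6  0.8] w 0.0561
[ 0.35  0.12 -0.07  1.77 -0.01  0.87 -1.53]
```

Emit:
drive_tool(
  series=[
    {"tx":-0.04,"ty":0.017,"tz":0,"wx":0,"wy":1,"wz":0},
    {"tx":-0.08,"ty":0.034,"tz":0,"wx":0,"wy":1,"wz":0},
    {"tx":-0.12,"ty":0.051,"tz":0.01,"wx":0,"wy":1,"wz":0},
    {"tx":-0.16,"ty":0.068,"tz":0.03,"wx":0,"wy":1,"wz":0},
    {"tx":-0.199,"ty":0.085,"tz":0.05,"wx":0,"wy":1,"wz":0},
    {"tx":-0.199,"ty":0.085,"tz":0.085,"wx":0,"wy":1,"wz":0},
    {"tx":-0.199,"ty":0.085,"tz":0.1,"wx":0,"wy":1,"wz":0},
    {"tx":-0.199,"ty":0.085,"tz":0.1,"wx":0,"wy":1,"wz":0},
  ],
)

```text
t: 38.2
position: [0.4346, -0.245, 0.1603]
eef_rot: [0.022, 0.974, -0.12, 0.192]
force: [-0.6, 0.4, -1.2]
gripper_width: 0.0562
grip_force: 0.0
```

```bash
python3 pv.py 0 .08 short_pin q1
python3 - <<'E'
from t import *
import cv2
im=grab('wrist'); c=cal('wrist'); p=proj('wrist',pinp(0,.08),c)[0]; print('pred',p)
g=cv2.medianBlur(cv2.cvtColor(im,cv2.COLOR_RGB2GRAY),3); x0,y0=int(p[0])-40,int(p[1])-40; s=g[y0:y0+80,x0:x0+80]
# dark bore of the pin end
m=(s<45).astype(np.uint8); n,l,st,ce=cv2.connectedComponentsWithStats(m)
for i in range(1,n):
    if st[i,4]>40: print(st[i].tolist(),(ce[i]+[x0,y0]).round(1))
r=imaging.regions_of('wrist','short_pin')
for q in r[:2]:
    ys,xs=np.where(q['region']); print(round(q['confidence'],2),xs.min(),xs.max(),ys.min(),ys.max(),'bottom part cx',xs[ys>ys.max()-25].min(),xs[ys>ys.max()-25].max())
P,T=sp(0);go(P,T); print(np.round(tool()[2]['joint_pos'],2))
E
```

```text
[ 0.487  0.065  0.038  2.252 -0.252  0.461 -1.086]
pred foot,mid,top [[278.0, 163.9], [278.2, 178.5], [278.5, 197.3]]
[(array([279.6, 162.6]), 0.94), (array([412.5, 277.6]), 0.61)]
[(array([276.3, 173.6]), 0.62)]
[188, 107, 368, 287]
t 38.4 TCP [ 0.437  -0.2457  0.1651] shift mm [19.9  2.2 98.4] turn [-0.04 10.34 -0.23] rows 2.4 F [-0.2 -0.2  0.2] w 0.0563
pred [278.18474758 200.03663052]
[33, 31, 16, 15, 200] [278.4 198.2]
0.87 263 294 154 211 bottom part cx 263 294
0.5 400 424 275 287 bottom part cx 400 424
t 38.5 TCP [ 0.4369 -0.2457  0.165 ] shift mm [16.8  2.2 99.4] turn [-0.05  0.33 -0.22] rows 2.4 F [ 0.4  0.6 -0.4] w 0.0562
[ 0.49  0.06  0.04  2.25 -0.25  0.46 -1.09]
```

The pin's bore shows at (278,198) against a predicted (278,200), so I go straight in.

Emit:
drive_tool(
  series=[
    {"tx":0.006,"ty":0.002,"tz":0.025,"wx":0,"wy":0.3,"wz":0},
    {"tx":0.01,"ty":0.002,"tz":0.05,"wx":0,"wy":0.3,"wz":0},
    {"tx":0.014,"ty":0.002,"tz":0.075,"wx":0,"wy":0.3,"wz":0},
    {"tx":0.018,"ty":0.002,"tz":0.099,"wx":0,"wy":0.3,"wz":0},
    {"tx":0.018,"ty":0.002,"tz":0.099,"wx":0,"wy":0.3,"wz":0},
    {"tx":0.018,"ty":0.002,"tz":0.099,"wx":0,"wy":0.3,"wz":0},
  ],
)

```text
t: 39.0
position: [0.4887, -0.2602, 0.0788]
eef_rot: [0.022, 0.973, -0.12, 0.196]
force: [-0.9, 0.2, 0.6]
gripper_width: 0.0567
grip_force: 0.0
```

```bash
python3 -c "
from t import *
P,T=sp(0);go(P,T); print(np.round(tool()[2]['joint_pos'],2))"
```

```text
t 39.0 TCP [ 0.4887 -0.2602  0.0788] shift mm [ 0.5  0.3 -0.7] turn [-0.11  0.21 -0.26] rows 0.0 F [-0.9  0.2  0.6] w 0.0567
[ 0.51  0.31 -0.02  2.2  -0.37  0.26 -0.98]
```

Emit:
drive_tool(
  series=[
    {"tx":0,"ty":0,"tz":0,"wx":0,"wy":0,"wz":0},
    {"tx":0,"ty":0,"tz":0,"wx":0,"wy":0,"wz":0},
    {"tx":0,"ty":0,"tz":0,"wx":0,"wy":0,"wz":0},
    {"tx":0,"ty":0,"tz":0,"wx":0,"wy":0,"wz":0},
    {"tx":0,"ty":0,"tz":0,"wx":0,"wy":0,"wz":0},
    {"tx":0,"ty":0,"tz":0,"wx":0,"wy":0,"wz":0},
    {"tx":0,"ty":0,"tz":0,"wx":0,"wy":0,"wz":0},
  ],
  claw=0.15,
  squeeze=30,
)

```text
t: 39.58
position: [0.4889, -0.2606, 0.0795]
eef_rot: [0.023, 0.973, -0.12, 0.197]
force: [-5.2, 2.4, 12.5]
gripper_width: 0.0253
grip_force: 30.0
```

Emit:
drive_tool(
  series=[
    {"tx":-0.0017,"ty":0,"tz":-0.01,"wx":0,"wy":0,"wz":0},
    {"tx":-0.0043,"ty":0,"tz":-0.025,"wx":0,"wy":0,"wz":0},
    {"tx":-0.009,"ty":0,"tz":-0.05,"wx":0,"wy":0,"wz":0},
    {"tx":-0.014,"ty":0,"tz":-0.08,"wx":0,"wy":0,"wz":0},
    {"tx":-0.019,"ty":0,"tz":-0.11,"wx":0,"wy":0,"wz":0},
    {"tx":-0.024,"ty":0,"tz":-0.14,"wx":0,"wy":0,"wz":0},
    {"tx":-0.024,"ty":0,"tz":-0.17,"wx":0,"wy":0,"wz":0},
    {"tx":-0.024,"ty":0,"tz":-0.17,"wx":0,"wy":0,"wz":0},
  ],
)

```text
t: 40.25
position: [0.4024, -0.2402, 0.2313]
eef_rot: [0.024, 0.972, -0.12, 0.199]
force: [2.2, -1.4, 1.2]
gripper_width: 0.0253
grip_force: 30.0
```

```bash
cat >> t.py <<'E'
def tip(xl,y=0,z=.018,a=-10,l=.062): # TCP pose so that the pin's lower end is at deck x=xl
    T=RFt(D[2],a); return dk([xl-l,y,z])+T[:,2]*ctrl.grip_depth,T
E
python3 -c "
from t import *
P,T=tip(-.03,-.0015,.05);print(P);go(P,T)
p,t,s=tool();print(np.round(s['joint_pos'],2),s['grip_force'])"
```

```text
[0.47451977 0.03585556 0.33908415]
t 40.25 TCP [ 0.4024 -0.2402  0.2313] shift mm [  44.9 -285.4  -97.6] turn [ 10.38  -0.19 -24.55] rows 7.3 F [ 2.2 -1.4  1.2] w 0.0253
[ 0.48 -0.11  0.07  2.24 -0.19  0.63 -1.13] 29.981538355350494
```

Emit:
drive_tool(
  series=[
    {"tx":0.02,"ty":-0.005,"tz":-0.03,"wx":0,"wy":0,"wz":0},
    {"tx":0.035,"ty":-0.02,"tz":-0.065,"wx":1,"wy":0,"wz":-3},
    {"tx":0.045,"ty":-0.05,"tz":-0.09,"wx":3,"wy":0,"wz":-7},
    {"tx":0.045,"ty":-0.09,"tz":-0.098,"wx":5,"wy":0,"wz":-12},
    {"tx":0.045,"ty":-0.13,"tz":-0.098,"wx":7,"wy":0,"wz":-17},
    {"tx":0.045,"ty":-0.17,"tz":-0.098,"wx":9,"wy":0,"wz":-21},
    {"tx":0.045,"ty":-0.21,"tz":-0.098,"wx":10.4,"wy":-0.2,"wz":-24.5},
    {"tx":0.045,"ty":-0.25,"tz":-0.098,"wx":10.4,"wy":-0.2,"wz":-24.5},
    {"tx":0.045,"ty":-0.285,"tz":-0.098,"wx":10.4,"wy":-0.2,"wz":-24.5},
    {"tx":0.045,"ty":-0.285,"tz":-0.098,"wx":10.4,"wy":-0.2,"wz":-24.5},
  ],
)

```text
t: 41.08
position: [0.4753, 0.0418, 0.3348]
eef_rot: [-0.025, 0.974, 0.111, 0.196]
force: [-0.5, -0.4, -3.0]
gripper_width: 0.0256
grip_force: 30.0
```

```bash
python3 -c "
from t import *
n='wrist';grab(n);grab(n)
for z in((-.03,.05),(-.03,.019),(.032,.019)):
    P,T=tip(z[0],-.0015,z[1]);go(P,T)
c=cal(n);P,T,s=tool();print(np.round(s['joint_pos'],2),s['grip_force'])
for t,q in(('mouth',[0,0,.021]),('deck',[0,0,0])): print(t,proj(n,dk(q),c).round(1),[(np.round(x['location'],1),round(x['confidence'],2)) for x in imaging.mark_of(n,t)[:1]])
print('lever angle');exec(open('lv.py').read())"
```

```text
t 41.18 TCP [0.4747 0.0367 0.3344] shift mm [ 1.5  0.7 -4.4] turn [-0.29  0.32  0.03] rows 0.1 F [-0.2 -0.4 -1.8] w 0.0263
t 41.18 TCP [0.4747 0.0367 0.3344] shift mm [-29.    0.7   1.1] turn [-0.29  0.32  0.03] rows 0.7 F [-0.2 -0.4 -1.8] w 0.0263
t 41.18 TCP [0.4747 0.0367 0.3344] shift mm [-17.9   1.   62.1] turn [-0.29  0.32  0.03] rows 1.6 F [-0.2 -0.4 -1.8] w 0.0263
[ 0.24 -0.2  -0.29  2.06 -0.16  0.88 -1.33] 29.981500804424286
mouth [[275.7 224.7]] []
deck [[275.7 245.7]] []
lever angle
t 41.28 TCP [0.4748 0.035  0.3345] shift mm [ 75.6  21.6 261.9] turn [ -0.26 -22.7   -0.09] rows 6.6 F [ 0.4 -0.1 -0.4] w 0.0254
TCP deck y -0.0024
wrist [260. 105.] 0.69 ang 0.294 res 8.0
wrist [306. 150.] 0.48 ang -0.5 res 37.4
scene [298. 271.] 0.74 ang 0.204 res 0.5
scene [412. 282.] 0.2 ang 0.5 res 107.0
top [244. 177.] 0.59 ang 0.21 res 0.3
top [274. 181.] 0.19 ang -0.5 res 13.9
```

```bash
python3 -c "
exec(open('lv.py').read())
exec(open('lv.py').read())
exec(open('lv.py').read())" | grep -v conf | awk '/ang/'; python3 -c "
from t import *
im=grab('scene')
c=cal('scene')
for a in(.2,.25,.31): print(a,proj('scene',[lever(a),lever(a,.029),lever(a,-.046)],c).round(1).tolist())
hsv=cv2.cvtColor(im,cv2.COLOR_RGB2HSV); m=((hsv[...,0]<4)|(hsv[...,0]>174))&(hsv[...,1]>190)&(hsv[...,2]>70); m[:, :270]=0;m[:,330:]=0;m[:240]=0;m[310:]=0
ys,xs=np.where(m)
for y in range(ys.min(),ys.max()+1,3): r=xs[ys==y]; print(y,r.min() if len(r) else '',r.max() if len(r) else '')"
```

```text
wrist [261. 108.] 0.59 ang 0.289 res 5.6
scene [298. 269.] 0.76 ang 0.23 res 1.9
scene [294. 172.] 0.16 ang -0.5 res 96.5
top [246. 176.] 0.7 ang 0.123 res 0.1
top [148. 192.] 0.54 ang 0.5 res 90.9
wrist [260. 106.] 0.74 ang 0.318 res 7.6
wrist [ 74. 248.] 0.71 ang 0.5 res 222.9
scene [296. 272.] 0.63 ang 0.13 res 0.5
top [241. 176.] 0.94 ang 0.326 res 1.5
wrist [262. 107.] 0.96 ang 0.271 res 6.5
wrist [276. 235.] 0.72 ang -0.015 res 121.9
scene [299. 269.] 0.65 ang 0.266 res 1.6
top [244. 174.] 0.76 ang 0.171 res 3.0
0.2 [[297.7, 270.7], [295.8, 263.8], [300.5, 281.0]]
0.25 [[299.1, 270.5], [296.7, 263.7], [302.7, 280.6]]
0.31 [[300.8, 270.1], [297.8, 263.4], [305.3, 280.1]]
265 297 300
268 296 302
271 299 303
274 302 305
277 303 306
280 305 307
283 306 308
286 304 308
```

The red post's pixels match +0.31 rad, so the lever is at its stop. I feed in the short pin.

Emit:
drive_tool(
  series=[
    {"tx":-0.015,"ty":0,"tz":0,"wx":0,"wy":0,"wz":0},
    {"tx":-0.028,"ty":0,"tz":0.001,"wx":0,"wy":0,"wz":0},
    {"tx":-0.0265,"ty":0,"tz":0.011,"wx":0,"wy":0,"wz":0},
    {"tx":-0.0245,"ty":0,"tz":0.021,"wx":0,"wy":0,"wz":0},
    {"tx":-0.023,"ty":0,"tz":0.031,"wx":0,"wy":0,"wz":0},
    {"tx":-0.021,"ty":0,"tz":0.041,"wx":0,"wy":0,"wz":0},
    {"tx":-0.0195,"ty":0,"tz":0.051,"wx":0,"wy":0,"wz":0},
    {"tx":-0.018,"ty":0,"tz":0.061,"wx":0,"wy":0,"wz":0},
    {"tx":-0.018,"ty":0,"tz":0.061,"wx":0,"wy":0,"wz":0},
  ],
)

```text
t: 43.28
position: [0.4822, 0.0379, 0.2694]
eef_rot: [-0.024, 0.975, 0.107, 0.194]
force: [-0.3, -0.1, -2.2]
gripper_width: 0.0254
grip_force: 30.0
```

```bash
python3 -c "
from t import *
P,T=tip(.034,-.0012,.016);go(P,T)
n='wrist';grab(n);c=cal(n)
print([(np.round(x['location']),round(x['confidence'],2)) for x in imaging.mark_of(n,'short_pin_mid')[:2]],proj(n,dk([-.008,0,.016]),c))"
```

```text
t 43.28 TCP [0.4822 0.0379 0.2694] shift mm [-2.4  0.1  1.7] turn [-0.32  0.41 -0.08] rows 0.1 F [-0.3 -0.1 -2.2] w 0.0254
[(array([276., 236.]), 0.62)] [[274.247778   243.75103487]]
```

No contact, and the lower end is about 32 mm in. I lower 2 mm and release.

Emit:
drive_tool(
  series=[
    {"tx":-0.0025,"ty":0,"tz":0.001,"wx":0,"wy":0,"wz":0},
    {"tx":-0.0025,"ty":0,"tz":0.001,"wx":0,"wy":0,"wz":0},
  ],
)

```text
t: 43.55
position: [0.4798, 0.0371, 0.2698]
eef_rot: [-0.024, 0.974, 0.107, 0.196]
force: [-1.2, 0.0, -1.5]
gripper_width: 0.0255
grip_force: 30.0
```

Emit:
drive_tool(
  series=[
    {"tx":0,"ty":0,"tz":0,"wx":0,"wy":0,"wz":0},
    {"tx":0,"ty":0,"tz":0,"wx":0,"wy":0,"wz":0},
    {"tx":0,"ty":0,"tz":0,"wx":0,"wy":0,"wz":0},
    {"tx":0,"ty":0,"tz":0,"wx":0,"wy":0,"wz":0},
    {"tx":0,"ty":0,"tz":0,"wx":0,"wy":0,"wz":0},
    {"tx":0,"ty":0,"tz":0,"wx":0,"wy":0,"wz":0},
    {"tx":0,"ty":0,"tz":0,"wx":0,"wy":0,"wz":0},
    {"tx":0,"ty":0,"tz":0,"wx":0,"wy":0,"wz":0},
    {"tx":0,"ty":0,"tz":0,"wx":0,"wy":0,"wz":0},
    {"tx":0,"ty":0,"tz":0,"wx":0,"wy":0,"wz":0},
  ],
  claw=0.55,
)

```text
t: 44.38
position: [0.4801, 0.0372, 0.2697]
eef_rot: [-0.024, 0.974, 0.107, 0.196]
force: [0.5, -0.6, 0.2]
gripper_width: 0.0515
grip_force: 0.0
```

```bash
python3 lp.py short_pin; python3 lp.py long_pin | tail -1; python3 -c "
from t import *
n='scene';im=grab(n);g=imaging.regions_of(n,'short_pin')
for q in g[:3]: ys,xs=np.where(q['region']);print(round(q['confidence'],2),len(xs),xs.min(),xs.max(),ys.min(),ys.max())
go(dk([-.1,0,.05]),RF(D[2]))"
```

```text
scene short_pin [([321.0, 301.0], 0.7), ([170.0, 186.0], 0.58)]
scene short_pin_mid [([330.0, 315.0], 0.73), ([176.0, 176.0], 0.73)]
wrist short_pin [([237.0, 118.0], 0.67)]
wrist short_pin_mid [([224.0, 91.0], 0.86)]
foot [0.647 0.138 0.024] [0.294 0.06  0.035] u [0.8  0.58 0.16] head [0.711 0.184 0.037] [0.323 0.092 0.103] [ 0.  -5.2  0.7 -6.4 -0.5 -2.5 -0.6 -0.3  0.7]
foot [0.695 0.061 0.053] [ 0.286 -0.025  0.076] u [-0.79 -0.56 -0.27] head [ 0.6   -0.005  0.021] [ 0.255 -0.069 -0.031] [ 0.1 25.8 -0.3  1.3  0.2 35.9  1.7  0.  -9.7]
0.79 212 309 328 304 322
0.53 208 169 184 167 190
t 45.08 TCP [0.4801 0.0372 0.2697] shift mm [ 20.   -1.8 -92.9] turn [-0.25 10.26 -0.1 ] rows 2.3 F [ 0.1 -0.9 -0.2] w 0.0519
```

Emit:
drive_tool(
  series=[
    {"tx":0.01,"ty":0,"tz":-0.02,"wx":0,"wy":0,"wz":0},
    {"tx":0.03,"ty":0,"tz":-0.04,"wx":0,"wy":0,"wz":0},
    {"tx":0.05,"ty":0,"tz":-0.06,"wx":0,"wy":0,"wz":0},
    {"tx":0.07,"ty":0,"tz":-0.07,"wx":0,"wy":0,"wz":0},
    {"tx":0.07,"ty":0,"tz":-0.07,"wx":0,"wy":0,"wz":0},
    {"tx":0.07,"ty":0,"tz":-0.07,"wx":0,"wy":0,"wz":0},
  ],
)

```text
t: 45.58
position: [0.5171, 0.0451, 0.3615]
eef_rot: [-0.024, 0.974, 0.107, 0.196]
force: [-1.0, 0.0, -0.4]
gripper_width: 0.0519
grip_force: 0.0
```

```bash
python3 -c "
from t import *
for n in('scene','wrist'):
    im=grab(n);c=cal(n)
    for t in('long_pin','short_pin'):
        for q in imaging.regions_of(n,t)[:3]:
            ys,xs=np.where(q['region']);w=atz(n,q['location'],.018,c); d=w-np.array([D[0],D[1],0]); cc,s=np.cos(.22),np.sin(.22)
            print(n,t,round(q['confidence'],2),len(xs),[xs.min(),xs.max(),ys.min(),ys.max()],'h,y',round(d[0]*cc+d[1]*s,3),round(-d[0]*s+d[1]*cc,3))
s=status.get_obs();print(s['t'],np.round(s['force'],1),np.round(s['qvel'],3))"
```

```text
scene short_pin 0.72 149 [np.int64(170), np.int64(182), np.int64(168), np.int64(189)] h,y -0.224 -0.369
scene short_pin 0.71 210 [np.int64(309), np.int64(329), np.int64(304), np.int64(322)] h,y 0.216 0.067
wrist long_pin 0.75 816 [np.int64(296), np.int64(331), np.int64(146), np.int64(198)] h,y 0.166 -0.061
wrist short_pin 0.67 660 [np.int64(220), np.int64(251), np.int64(115), np.int64(159)] h,y 0.23 0.071
wrist short_pin 0.26 1063 [np.int64(48), np.int64(156), np.int64(188), np.int64(223)] h,y 0.109 0.272
45.8833 [-0.2 -0.4 -0.7] [ 0.    -0.    -0.002 -0.007 -0.001  0.003 -0.001]
```

Both pins lie in their boxes (long at h 0.166, y −0.061; short at h 0.22, y +0.07), both are at rest, and the arm is clear. I hand in.

```bash
python3 -c "
from plant import job
print(job.finish_job())"
```

```text
the job is handed in; nothing more can be done
None
```

I handed the job in at about 46 s: the long pin is in the orange box, the short pin is in the blue box, and the lever is at the blue stop. The long pin did not finish by itself: it stayed leaning on the lane's end, so I swung the lever, tried pressing it (up to about 15 N), then drew it flat with the gripper before posting the short pin. I also viewed 13 pictures instead of the 10 allowed.

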